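# Load a test cartridge through the reader's dust flap

## Robot

A 6-joint arm with a two-finger parallel gripper is mounted at the origin on the work surface. World frame = base frame: x ahead of the robot, y to its left, z up, the work surface at z = 0. Lengths are in m, angles in rad, forces in N, time in s.
With the tool pointing down it reaches from about 0.3 to 0.75 m from the base axis. Payload 8.5 kg.
Tool frame: the origin (TCP) lies on the centre line of the jaws, within the pads' length; the fingertips stand 19 mm ahead of it and the grasp point (between the pads) is the TCP (bot.tip_extent is the z of the fingertips in the tool frame, in m); z points along the fingers, y is the direction in which the jaws open and shut (so a half turn about z gives the same grasp; the last joint's range is limited). The gripper opens to 88 mm and grips with 3 to 60 N. Pads are 18 mm wide; open, the fingers measure 123 mm over their backs; the gripper's body (75 mm by 187 mm) begins 45 mm behind the grasp point.
Start: joints at [0.911, 0.381, 1.297, -0, 1.464, -0.215], TCP at [0.237, 0.496, 0.258] pointing down, gripper open.
Joint ranges: [-3.11, 3.11], [-0.89, 2.33], [0.22, 2.48], [-1.42, 4.56], [0.17, 2.85], [-2.88, 2.88]. Speed limits (rad/s): [2.39, 2.39, 3.14, 3.14, 3.14, 3.14].

## Interface

Orientations are given as a 3x3 rotation matrix whose columns are the frame's x, y, z axes.
In Python, from rig import readout, viewer, job, bot gives the robot as it stands. The module is installed in compiled form; this text tells all that it offers.
- The arm moves only by the tool step_arm, never from a script. Its argument "rows" is a list of rows, each an object of numbers: "ax", "ay", "az": the turn, a rotation vector about the world's x, y, z in rad; "tx", "ty", "tz": the shift along the world's x, y, z in mm; "grip": the finger opening in mm, from 0 to 88.1. A call has 1 to 8 rows; each row shifts and turns the pose as measured when the row begins; what a row does not reach is not made up. A row lasts 1/8 s, in which the tool goes at most 62.5 mm and 10.7 degrees, less where a joint would pass 70% of its speed; a pose out of reach is approached as far as the arm can. A call is refused whole if a number of a shift passes 62.5 or a number of a turn 0.188, either way. A call with a gripper value outside its range is refused whole. The fingers move at their own pace and stop on an object; the grip force is fixed at half the most. Time passes only in rows, so rows that do not move let the fingers close. It gives the time, the measured TCP pose, the force and the opening at its end, in the units of the state.
- readout.observe(): the state, without advancing time (a new reading comes with each control period).
- viewer.get_image(name): name is "side" or "top"; returns a dict with "pixels" (420x560x3 uint8, red, green, blue), "vfov" (degrees; the focal length in pixels is half the picture's height over the tangent of half this angle, whatever the lens; pixels are square), "cx", "cy" (the principal point, pixels), "T" (4x4, takes a point from camera to world coordinates). Camera axes: x right, y up, looking along -z (the intrinsics and any distortion apply to the point x, -y, -z); pixel columns grow to the right and rows downward; lengths in m; the calibration is good to about 2 mm. A picture is of the moment at which its call begins. There is no depth.
- job.job_done(): hands the job in, once; it reports no verdict.
The state is a dict: "time_s": time; "q": joint angles; "qvel": joint speeds; "joint_torque": joint torques, N m; "tool_pos": TCP position; "ee_rot": TCP orientation; "ft_force": force on the tool from outside, world axes, zero at the start; "moment": the same for the moment, N m; "opening": finger opening in m.
Only numpy, scipy, OpenCV 4.12 (cv2) and the standard library are available. Lean on these libraries where they do the work, as an engineer would, in place of code of your own. Each camera call takes 0.05 s, during which the arm holds its last target.

## Task

Tip the yellow bin forward to its stop, take the white and blue test cartridge from the pocket at its back, and put it nose first into the sloping chute of the reader. Push it in past the orange dust flap until it is wholly inside and the flap has shut behind it, then take the tool away. The bin may stay tipped; leave everything else on the desk where it is.

Things in the scene. Friction and masses are not known exactly. Their poses are not given: they have to be found in the camera images.
- dispenser: Fixed grey frame of the yellow tip-out bin, left or right of the reader. Origin on the table below the middle of the bin's pivot line (along y, 20 mm up); x points away from the robot to the bin's back, z up. Base plate x -35 to 155 mm, 150 wide, 8 high. A 'bin frame' is named below: origin in the middle of the pivot line, turning with the bin, parallel to this one when upright.
- canopy (a point): Middle of the front edge of the clear canopy's underside: dispenser x 94, z 158 mm. The canopy reaches back to x 154 mm and is 144 mm wide and 5 mm thick, on clear cheeks at y +-69 mm (x 99 to 154 mm). Fixed; it keeps a gripper off the cartridge while the bin is upright.
- bin (a joint): Tilt of the yellow bin, rad: 0 upright (start), grows as its top comes towards -x of the dispenser (to the robot), stop at 0.50. Stiff hinge: stays where left; pulling the front wall takes 6 to 10 N. Bin frame: 120 mm wide, walls 4 mm; side walls 40 mm high; back wall x 120 to 124, 60 high; floor at z 4 mm.
- bin_rim (a point): Middle of the top edge of the bin's front wall (bin frame x 2, z 80 mm), turns with the bin. The wall is x 0 to 4 mm; the red strip on it ends at z 84 mm. Between wall and pocket (x 4 to 95 mm) the bin is empty down to its floor, so shut fingers can hook the wall from inside and pull it.
- bin_pocket (a point): Middle of the floor of the grey pocket at the bin's back (bin frame x 107.5, z 4 mm), turns with the bin. Pocket opening 17 mm (x 99 to 116) by 46 mm (y); its walls end at bin z 45 mm.
- cartridge: Loose test cartridge, slab 14 (x) x 42 (y) x 90 (z) mm, 40 to 85 g: white, the last 30 mm at the tail blue. Origin in the centre of its nose end; z runs along it to the tail. It stands in the pocket nose down and tilts with the bin (leaning up to 0.1 rad more); some 49 mm stands above the pocket, to be gripped over its 42 mm width.
- cartridge_tail (a point): Centre of the cartridge's flat tail end, 90 mm from its nose.
- reader: Fixed white cartridge reader, about 230 mm deep, 190 wide, 160 high. Origin on the table straight below the bay's origin; x points away from the robot, z up.
- bay: The reader's sloping chute, fixed. Origin mid-width on the chute's floor at the flap, 126 mm above the table. x points into the chute: away from the robot and down, 33 degrees from straight down; y left; z square to the floor. Chute 52 mm wide (y), 32 high (z 0 to 32 mm), end stop at x 135 mm. The cartridge goes in nose first, its 42 mm width along y, and lies on the floor.
- mouth (a point): Middle of the chute's orange-rimmed mouth (bay x -5, z 16 mm). The casing round it is square to the chute: y to +-95, z -38 to 44 mm. A lip of the floor sticks out, 52 mm wide to bay x -10 and 30 mm wide to x -20 mm. Fingers holding the cartridge across its width do not fit in; shut fingers up to 45 by 28 mm do.
- flap (a joint): Angle of the orange spring flap, rad: 0 shut, grows as it swings into the chute, to 1.45. Hinged at the chute's ceiling (bay x 0, z 32 mm), 49 mm wide, 30 tall, 3 thick. A light spring shuts it (0.025 N m shut, 0.05 wide open); 1.5 to 5 N pushes the cartridge past it. It rests on the cartridge and keeps it from sliding; it can drop once the tail is 27 mm or more past bay x 0.
- flap_edge (a point): Middle of the flap's free lower edge.
- tube_rack: Bystander: white rack of tubes with red, yellow and blue caps, 85 x 200 mm, 105 mm high; origin under its centre.
- blue_rack: Bystander: blue rack of pale-capped tubes, 85 x 200 mm, 105 mm high; origin under its centre.
- pump_bottle: Bystander: white pump bottle, 70 mm across, 197 mm high; origin under its centre.
- dish: Bystander: small steel dish, 80 mm across, 30 mm high; origin under its centre.
- marker: Bystander: blue marker pen lying flat, 12 mm thick, about 120 mm long; origin under its middle.
- specimen_jar: Bystander: jar with red cap, 52 mm across, 70 mm high; origin under its centre.
- stapler: Bystander: black and grey stapler, 140 x 36 mm, 43 mm high; origin under its centre.

How it is judged:
By the outcome, as a careful person would: the job done as asked, in the order asked, and still so for the second after the job is handed in, with the robot touching nothing.
It also fails if it takes over 64 s, if anything falls off the work surface, if the arm or the gripper's body presses on something with over 40 N, if the wrist force passes 120 N, or if a joint passes its speed limit or range.

## Working session

There is one attempt and no reset: what is moved stays moved. The work goes in short steps, Python scripts to look and compute and a tool call to move; the robot and the scene stay as the last step left them, time stands still between calls to the robot, and variables do not carry over. Pictures are saved under pics/ and viewed, and the job is handed in when it is done.

Besides the shell and the picture viewer there is one more tool, called after "Emit:" as name(argument=value, ...) on one line, values as JSON. step_arm: Moves the arm, as the interface text tells. Its arguments: {"type":"object","properties":{"rows":{"type":"array"}},"required":["rows"]}

```bash
mkdir -p pics; ls
python3 - <<'E'
from rig import readout, viewer, job, bot
import cv2, numpy as np
print(readout.observe()); print([a for a in dir(bot) if a[0]!='_'], bot.tip_extent)
for n in("side","top"):
    d=viewer.get_image(n); cv2.imwrite(f"pics/{n}0.png",d["pixels"][:,:,::-1])
    print(n,d["vfov"],d["cx"],d["cy"],d["T"].round(4).tolist(),[k for k in d])
E
```

```text
pics
{'time_s': 0.0, 'q': array([ 9.10713988e-01,  3.81177489e-01,  1.29824678e+00,  1.54183519e-06,
        1.46357274e+00, -2.15298176e-01]), 'qvel': array([-0.0008721 ,  0.00048301,  0.00089544,  0.00290177, -0.00032248,
       -0.00021558]), 'joint_torque': array([ 4.99375947e-04, -4.37945795e+01, -2.24548316e+01,  7.13085663e-02,
        3.53267498e-02, -1.76636058e-04]), 'tool_pos': array([0.2364907 , 0.49628705, 0.2571524 ]), 'ee_rot': array([[-9.02703352e-01,  4.30262612e-01, -8.62337034e-04],
       [ 4.30263370e-01,  9.02702722e-01, -1.10841994e-03],
       [ 3.01522329e-04, -1.37160643e-03, -9.99999014e-01]]), 'ft_force': array([-0.05367877,  0.86224359,  0.62846151]), 'moment': array([-0.00619881,  0.00722842, -0.0187541 ]), 'opening': 0.08834477661784454}
['IKError', 'tip_extent'] 0.019
side 46.95790437799225 279.52398530527097 209.08081645628056 [[-0.9674, 0.1749, -0.183, 0.2486], [-0.2527, -0.6287, 0.7354, 1.0094], [0.0136, 0.7577, 0.6524, 1.0392], [0.0, 0.0, 0.0, 1.0]] ['pixels', 'vfov', 'cx', 'cy', 'T']
top 42.86370144164282 280.16299122142453 215.8842358374811 [[0.0193, 0.9931, -0.1155, 0.292], [-0.9998, 0.0185, -0.0077, -0.0063], [-0.0055, 0.1156, 0.9933, 1.8283], [0.0, 0.0, 0.0, 1.0]] ['pixels', 'vfov', 'cx', 'cy', 'T']
```

View pics/side0.png

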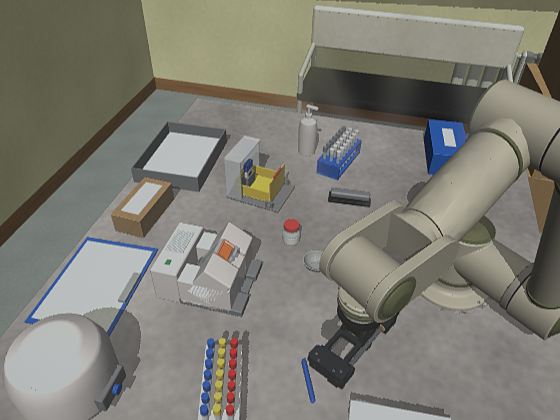

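View pics/top0.png

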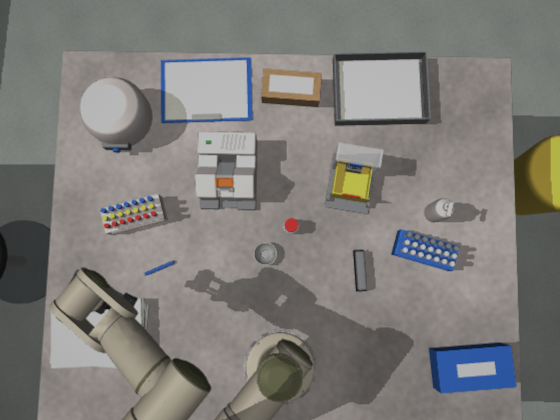

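Run:
```python
import cv2
t=cv2.imread("pics/top0.png"); s=cv2.imread("pics/side0.png")
def c(im,x0,y0,x1,y1,n,f):
    cv2.imwrite(n,cv2.resize(im[y0:y1,x0:x1],None,fx=f,fy=f,interpolation=cv2.INTER_CUBIC))
c(t,315,135,395,220,"pics/t_bin.png",7)
c(t,185,125,265,215,"pics/t_rd.png",6.5)
c(s,215,125,305,215,"pics/s_bin.png",6.5)
c(s,145,215,265,320,"pics/s_rd.png",5.5)
```

```text
(no output)
```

View pics/t_bin.png

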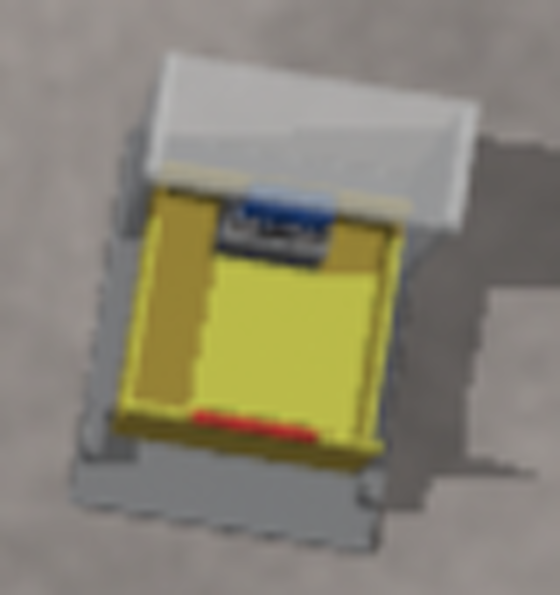

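View pics/t_rd.png

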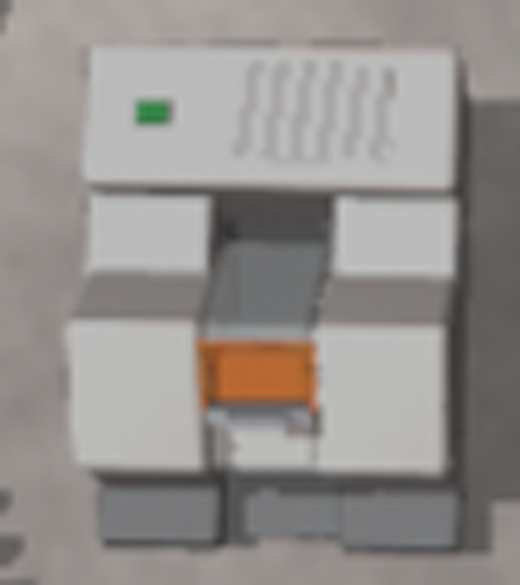

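View pics/s_bin.png

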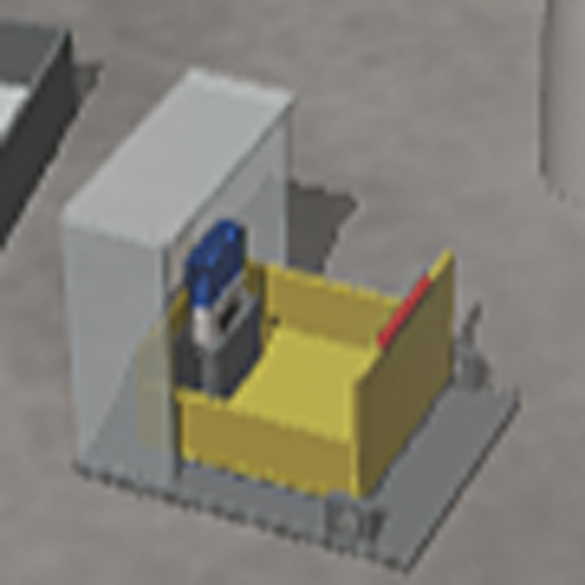

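View pics/s_rd.png

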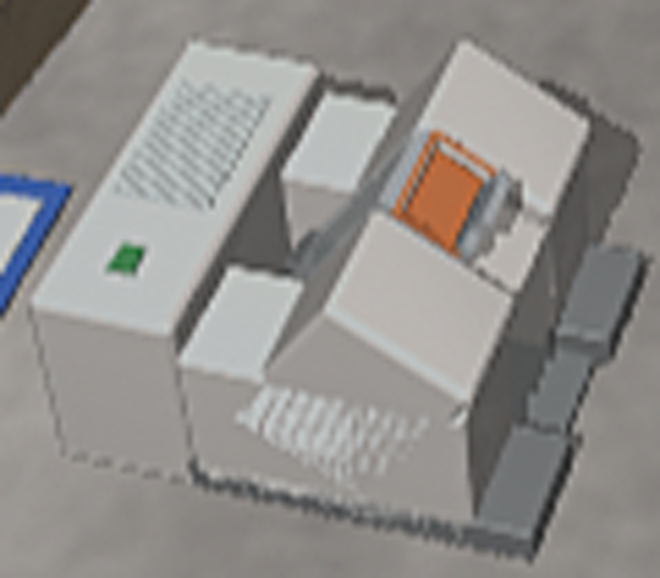

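```bash
cat > h.py <<'E'
import numpy as np, cv2
C={"side":(46.95790437799225,279.52398530527097,209.08081645628056,[[-0.9674,0.1749,-0.183,0.2486],[-0.2527,-0.6287,0.7354,1.0094],[0.0136,0.7577,0.6524,1.0392]]),
}
from rig import viewer, readout
import json,os
if os.path.exists("cal.json"): CAL=json.load(open("cal.json"))
else:
    CAL={}
    for n in("side","top"):
        d=viewer.get_image(n); CAL[n]=dict(vfov=float(d["vfov"]),cx=float(d["cx"]),cy=float(d["cy"]),T=np.array(d["T"]).tolist())
    json.dump(CAL,open("cal.json","w"))
def ray(n,u,v):
    c=CAL[n];T=np.array(c["T"]);f=210/np.tan(np.radians(c["vfov"]/2))
    d=T[:3,:3]@np.array([(u-c["cx"])/f,-(v-c["cy"])/f,-1]);return T[:3,3],d/np.linalg.norm(d)
def onz(n,u,v,z):
    o,d=ray(n,u,v);return o+d*(z-o[2])/d[2]
def proj(n,P):
    c=CAL[n];T=np.array(c["T"]);f=210/np.tan(np.radians(c["vfov"]/2))
    p=T[:3,:3].T@(np.asarray(P,float)-T[:3,3]);return np.array([c["cx"]+f*p[0]/-p[2],c["cy"]-f*p[1]/-p[2]])
def tri(a,b):
    (o1,d1),(o2,d2)=ray("side",*a),ray("top",*b)
    A=np.stack([d1,-d2],1);s=np.linalg.lstsq(A,o2-o1,rcond=None)[0]
    p,q=o1+s[0]*d1,o2+s[1]*d2;return (p+q)/2,np.linalg.norm(p-q)
def Rz(a): return cv2.Rodrigues(np.array([0,0,a],float))[0]
def Ry(a): return cv2.Rodrigues(np.array([0,a,0],float))[0]
E
python3 - <<'E'
from h import *
np.set_printoptions(precision=4,suppress=True)
T=lambda c,r:(315+c/7,135+r/7); S=lambda c,r:(215+c/6.5,125+r/6.5)
print("base FL,FR top", onz("top",*T(70,503),.008),onz("top",*T(378,551),.008))
print("base front right(side far?)", onz("side",*S(408,572),.008), onz("side",*S(518,400),.008))
print("rim corners top z.1",onz("top",*T(114,412),.1),onz("top",*T(382,445),.1))
print("rim corners side z.1",onz("side",*S(452,253),.1),onz("side",*S(358,385),.1))
print("canopy top", [onz("top",*T(*p),.163) for p in((168,52),(478,102),(148,178),(462,230))])
print("canopy side", [onz("side",*S(*p),.163) for p in((62,218),(190,72),(293,97),(170,247))])
R=lambda c,r:(185+c/6.5,125+r/6.5); Q=lambda c,r:(145+c/5.5,215+r/5.5)
for nm,a,b in [("caseUL",Q(325,312),R(68,320)),("caseUR",Q(465,40),R(447,325)),("caseLL",Q(468,402),R(82,470)),("caseLR",Q(588,122),R(445,475)),
  ("flapUL",Q(392,212),R(197,343)),("flapUR",Q(437,132),R(315,343)),("boxFL",Q(168,335),R(83,185)),("boxBL",Q(32,303),R(92,46)),("boxBR",Q(190,42),R(463,48)),("boxFR",Q(322,70),R(452,190))]:
    print(nm,*tri(a,b))
E
```

```text
base FL,FR top [ 0.5377 -0.1453  0.008 ] [ 0.5168 -0.2961  0.008 ]
base front right(side far?) [ 0.5384 -0.1327  0.008 ] [ 0.5175 -0.2828  0.008 ]
rim corners top z.1 [ 0.5685 -0.1584  0.1   ] [ 0.5552 -0.2833  0.1   ]
rim corners side z.1 [ 0.5543 -0.2776  0.1   ] [ 0.5713 -0.158   0.1   ]
canopy top [array([ 0.7245, -0.176 ,  0.163 ]), array([ 0.7038, -0.3167,  0.163 ]), array([ 0.6659, -0.1673,  0.163 ]), array([ 0.6445, -0.3093,  0.163 ])]
canopy side [array([ 0.7232, -0.1682,  0.163 ]), array([ 0.7038, -0.3106,  0.163 ]), array([ 0.6459, -0.3023,  0.163 ]), array([ 0.6653, -0.1593,  0.163 ])]
caseUL [0.6172 0.2803 0.1463] 0.0012184635125243517
caseUR [0.6171 0.0936 0.1468] 0.0006743204546187983
caseLL [0.5512 0.2782 0.1025] 0.004989217020875714
caseLR [0.5509 0.0954 0.1082] 0.004415364285443103
flapUL [0.6077 0.2164 0.1487] 0.003719038202768541
flapUR [0.6079 0.1584 0.1461] 0.001021163486370683
boxFL [0.6953 0.2821 0.1091] 0.004287648303614336
boxBL [0.7661 0.28   0.1082] 0.0014313549859177068
boxBR [0.7691 0.0917 0.1065] 0.0017169701555105994
boxFR [0.6948 0.0953 0.1084] 0.0013538722384790996
```

Run:
```python
from h import *
t=cv2.imread("pics/top0.png").astype(int); 
g=t.sum(2)
# top edge of table: row of max gradient per column
L=[]
hsv=cv2.cvtColor(t.astype(np.uint8),cv2.COLOR_BGR2HSV)
for c in range(75,505,15):
    col=t[40:70,c,2]-t[40:70,c,1]; gg=cv2.GaussianBlur(col.astype(np.float32).reshape(-1,1),(1,5),1).ravel()
    k=np.argmax(np.diff(gg)); L.append((c,40+k))
print(L)
for r in range(60,415,25):
    row=(t[r,40:85,2]-t[r,40:85,1]).astype(np.float32); a=40+np.argmax(np.diff(cv2.GaussianBlur(row.reshape(1,-1),(5,1),1).ravel()))
    row=(t[r,495,2]-0,); row=(t[r,495:540,2]-t[r,495:540,1]).astype(np.float32); b=495+np.argmin(np.diff(cv2.GaussianBlur(row.reshape(1,-1),(5,1),1).ravel()))
    print(r,a,b)
```

```text
[(75, np.int64(50)), (90, np.int64(50)), (105, np.int64(50)), (120, np.int64(51)), (135, np.int64(51)), (150, np.int64(51)), (165, np.int64(62)), (180, np.int64(61)), (195, np.int64(61)), (210, np.int64(60)), (225, np.int64(60)), (240, np.int64(59)), (255, np.int64(53)), (270, np.int64(53)), (285, np.int64(53)), (300, np.int64(53)), (315, np.int64(54)), (330, np.int64(54)), (345, np.int64(52)), (360, np.int64(52)), (375, np.int64(52)), (390, np.int64(52)), (405, np.int64(51)), (420, np.int64(51)), (435, np.int64(56)), (450, np.int64(56)), (465, np.int64(56)), (480, np.int64(56)), (495, np.int64(57))]
60 62 510
85 60 510
110 58 511
135 56 512
160 54 512
185 52 506
210 51 500
235 49 515
260 47 516
285 45 517
310 44 518
335 42 518
360 41 519
385 64 520
410 67 521
```

Run:
```python
from h import *
s=cv2.imread("pics/side0.png")
cv2.imwrite("pics/s_zoom1.png",cv2.resize(s[60:340,0:280],None,fx=2.1,fy=2.1,interpolation=cv2.INTER_CUBIC))
st=readout.observe(); p=st["tool_pos"];R=st["ee_rot"]
for dy in(-.05,0,.05):
    q=p+R@np.array([0,dy,.019]); print(dy,proj("side",q),proj("top",q))
cv2.imwrite("pics/s_zoom2.png",cv2.resize(s[290:420,280:440],None,fx=4.5,fy=4.5,interpolation=cv2.INTER_CUBIC))
```

```text
-0.05 [364.37643351 345.62939913] [127.17837806 301.48391417]
0 [349.78450727 363.35117967] [112.2866195  293.79704511]
0.05 [334.21020612 382.26604686] [ 97.44911024 286.1381786 ]
```

View pics/s_zoom1.png

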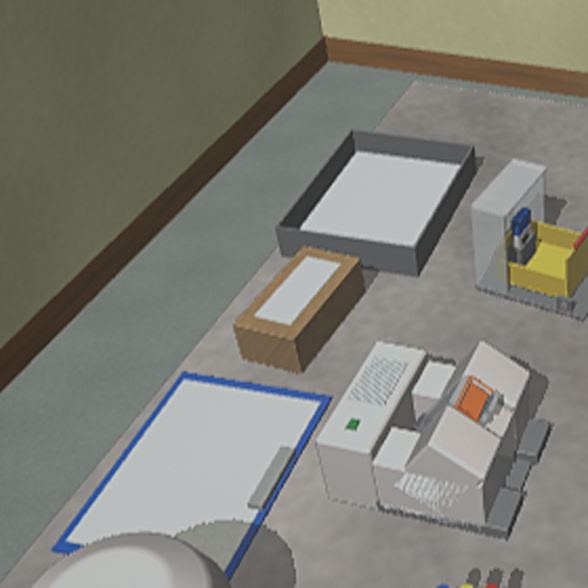

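View pics/s_zoom2.png

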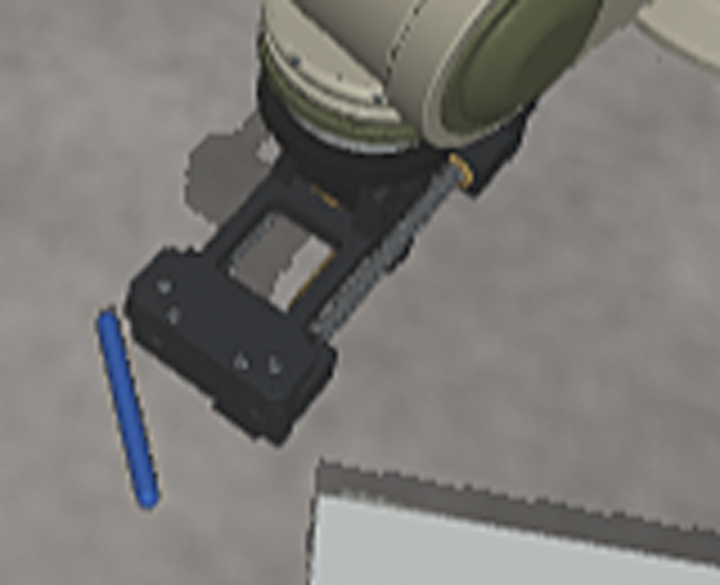

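Run:
```python
from h import *
np.set_printoptions(precision=4,suppress=True)
def cv(x0,y0,f): return lambda c,r:(x0+(c+.5)/f-.5,y0+(r+.5)/f-.5)
T=cv(315,135,7);S=cv(215,125,6.5);R=cv(185,125,6.5);Q=cv(145,215,5.5)
ct=np.array([onz("top",*T(*p),.163) for p in((168,52),(478,102),(148,178),(462,230))])
cs=np.array([onz("side",*S(*p),.163) for p in((62,218),(190,72),(170,247),(293,97))])
for c in(ct,cs):
    v=(c[0]-c[1]+c[2]-c[3]);print("canopy ctr",c.mean(0),"yaw",np.arctan2(-v[0],v[1]),"front mid",c[2:].mean(0),"depth",np.linalg.norm(c[:2].mean(0)-c[2:].mean(0)))
rt=np.array([onz("top",*T(*p),.1) for p in((114,412),(382,445))]);rs=np.array([onz("side",*S(*p),.1) for p in((358,385),(452,253))])
for c in(rt,rs): v=c[0]-c[1];print("rim",c.mean(0),"yaw",np.arctan2(-v[0],v[1]),np.linalg.norm(v))
for nm,a,b in [("caseUL",Q(325,312),R(68,320)),("caseUR",Q(465,40),R(447,325)),("caseLL",Q(468,402),R(82,470)),("caseLR",Q(588,122),R(445,475)),
  ("flapUL",Q(392,212),R(197,343)),("flapUR",Q(437,132),R(315,343)),("canFL",S(170,247),T(148,178)),("canFR",S(293,97),T(462,230)),("canBL",S(62,218),T(168,52)),("canBR",S(190,72),T(478,102))]:
    print(nm,*tri(a,b))
for n in("top","side"):
    im=cv2.imread(f"pics/{n}0.png");h=cv2.cvtColor(im,cv2.COLOR_BGR2HSV);m=cv2.inRange(h,(5,150,120),(15,255,255))
    k,l,st,ce=cv2.connectedComponentsWithStats(m)
    for i in range(1,k):
        if st[i,4]>40: print(n,"orange",st[i],ce[i])
    m=cv2.inRange(h,(0,170,120),(4,255,255))|cv2.inRange(h,(175,170,120),(180,255,255))
    k,l,st,ce=cv2.connectedComponentsWithStats(m)
    for i in range(1,k):
        if st[i,4]>8: print(n,"red",st[i],ce[i],onz(n,*ce[i],.102))
```

```text
canopy ctr [ 0.686 -0.241  0.163] yaw -0.14786611119497645 front mid [ 0.6566 -0.237   0.163 ] depth 0.059446704121430986
canopy ctr [ 0.6866 -0.2371  0.163 ] yaw -0.13404973149073554 front mid [ 0.6576 -0.2328  0.163 ] depth 0.05862649283595657
rim [ 0.5633 -0.2194  0.1   ] yaw -0.1057841690390489 0.12563334470448687
rim [ 0.5647 -0.2197  0.1   ] yaw -0.14014548022349504 0.12099592809791727
caseUL [0.6179 0.2813 0.1486] 0.0008107077539904989
caseUR [0.6178 0.0948 0.1492] 0.0009258445584671005
caseLL [0.552  0.2792 0.105 ] 0.004592074133428315
caseLR [0.5517 0.0967 0.1108] 0.004167861512933314
flapUL [0.6084 0.2175 0.1511] 0.003363356177283703
flapUR [0.6086 0.1596 0.1485] 0.0007167983431605008
canFL [ 0.6686 -0.1663  0.1592] 0.000933951260927277
canFR [ 0.6478 -0.3082  0.1604] 0.002656662354305815
canBL [ 0.727  -0.175   0.1593] 0.0004223820793553273
canBR [ 0.7063 -0.3156  0.161 ] 0.0013548026475343378
top orange [216 178  17   9 138] [224.     181.5652]
top red [343 194  17   4  17] [351.     195.5882] [ 0.5637 -0.2225  0.102 ]
top red [151 212   4   4  12] [152.9167 213.3333] [0.
[... 405 characters left out ...]
  5   4  13] [113.8462 223.4615] [0.4579 0.547  0.102 ]
top red [104 224   5   4  14] [106.2143 225.3571] [0.4513 0.5714 0.102 ]
side orange [217 242  16  19 147] [224.8299 251.0136]
side red [231 338   6   6  28] [233.4286 340.9643] [0.4964 0.4213 0.102 ]
side red [230 347   7   8  35] [232.7429 350.8857] [0.4896 0.446  0.102 ]
side red [229 358   7  10  39] [231.8718 362.    ] [0.4825 0.4726 0.102 ]
side red [229 369   6  10  38] [231.2632 372.5789] [0.4756 0.4969 0.102 ]
side red [228 380   7   8  39] [230.8718 383.7692] [0.468  0.5215 0.102 ]
side red [227 393   7   6  39] [229.9231 395.5641] [0.4614 0.5467 0.102 ]
side red [226 405   7  10  45] [228.9556 408.6   ] [0.4542 0.5735 0.102 ]
```

```bash
cat >> h.py <<'E'
DO=np.array([.5627,-.2215,0]);DY=-.14
RO=np.array([.585,.188,0]);RYAW=0.0
def disp(p): return DO+Rz(DY)@(np.array(p)/1000)
def binp(p,th):
    x,y,z=p; return disp([x*np.cos(th)-z*np.sin(th),y,20+x*np.sin(th)+z*np.cos(th)])
a33=np.radians(33)
def bay(p):
    x,y,z=p; return RO+Rz(RYAW)@(np.array([x*np.sin(a33)+z*np.cos(a33),y,126-x*np.cos(a33)+z*np.sin(a33)])/1000)
E
python3 - <<'E'
from h import *
for n in("top","side"):
    print(n,"flap c",proj(n,bay([-1.5,0,16])),"mouthUL",proj(n,bay([-5,26,32])),"UR",proj(n,bay([-5,-26,32])))
    print(n, "tail",proj(n,binp([107.5,0,94],0)),"rim",proj(n,binp([2,0,82],0)))
    print("canopyF",proj(n,disp([94,72,163])),proj(n,disp([94,-72,163])))
print(binp([2,0,82],0),bay([0,0,0]), binp([107.5,0,72],.5))
E
```

```text
top flap c [224.42694166 181.18883025] mouthUL [216.00487586 176.83049796] UR [232.28072379 177.1224295 ]
top tail [355.89441658 163.11744955] rim [350.78581426 195.27481424]
canopyF [334.87550209 160.43526684] [379.92293304 167.46337568]
side flap c [224.80087865 250.23125809] mouthUL [216.82424418 253.21225658] UR [223.71089337 239.44765029]
side tail [247.87690858 161.93212549] rim [277.26817762 172.51249572]
canopyF [241.38811913 162.26275073] [260.42526879 139.36503947]
[ 0.56468043 -0.22177909  0.102     ] [0.585 0.188 0.126] [ 0.62193619 -0.22984768  0.13472419]
```

Emit:
step_arm(rows=[{"tx": 22,"ty": -45,"az": 0.038,"grip": 0},{"tx": 22,"ty": -45,"az": 0.038,"grip": 0},{"tx": 22,"ty": -45,"az": 0.038,"grip": 0},{"tx": 22,"ty": -45,"az": 0.038,"grip": 0},{"tx": 22,"ty": -45,"az": 0.038,"grip": 0},{"tx": 22,"ty": -45,"az": 0.038,"grip": 0},{"tx": 22,"ty": -45,"az": 0.038,"grip": 0},{"tx": 22,"ty": -45,"az": 0.038,"grip": 0}])

```text
invalid input at $.rows[0]: expected keys ax, ay, az, tx, ty, tz, grip
```

Emit:
step_arm(rows=[{"tx": 22,"ty": -45,"tz": 0,"ax": 0,"ay": 0,"az": 0.038,"grip": 0},{"tx": 22,"ty": -45,"tz": 0,"ax": 0,"ay": 0,"az": 0.038,"grip": 0},{"tx": 22,"ty": -45,"tz": 0,"ax": 0,"ay": 0,"az": 0.038,"grip": 0},{"tx": 22,"ty": -45,"tz": 0,"ax": 0,"ay": 0,"az": 0.038,"grip": 0},{"tx": 22,"ty": -45,"tz": 0,"ax": 0,"ay": 0,"az": 0.038,"grip": 0},{"tx": 22,"ty": -45,"tz": 0,"ax": 0,"ay": 0,"az": 0.038,"grip": 0},{"tx": 22,"ty": -45,"tz": 0,"ax": 0,"ay": 0,"az": 0.038,"grip": 0},{"tx": 22,"ty": -45,"tz": 0,"ax": 0,"ay": 0,"az": 0.038,"grip": 0}])

```text
time_s: 1.2
tool_pos: [0.4147, 0.127, 0.2565]
ee_rot: [[-0.992, 0.124, -0.0], [0.124, 0.992, -0.001], [-0.0, -0.001, -1.0]]
ft_force: [0.0, 0.7, 0.5]
opening: 0.0103
```

Emit:
step_arm(rows=[{"tx": 21.5,"ty": -44,"tz": 0,"ax": 0,"ay": 0,"az": -0.008,"grip": 0},{"tx": 21.5,"ty": -44,"tz": 0,"ax": 0,"ay": 0,"az": -0.008,"grip": 0},{"tx": 21.5,"ty": -44,"tz": 0,"ax": 0,"ay": 0,"az": 0,"grip": 0},{"tx": 21.5,"ty": -44,"tz": 0,"ax": 0,"ay": 0,"az": 0,"grip": 0},{"tx": 21.5,"ty": -44,"tz": 0,"ax": 0,"ay": 0,"az": 0,"grip": 0},{"tx": 21.5,"ty": -44,"tz": 0,"ax": 0,"ay": 0,"az": 0,"grip": 0},{"tx": 21.5,"ty": -44,"tz": -10,"ax": 0,"ay": 0,"az": 0,"grip": 0},{"tx": 21.5,"ty": -44,"tz": -20,"ax": 0,"ay": 0,"az": 0,"grip": 0}])

```text
time_s: 2.2
tool_pos: [0.5909, -0.2383, 0.2266]
ee_rot: [[-0.99, 0.142, 0.002], [0.142, 0.99, -0.002], [-0.003, -0.001, -1.0]]
ft_force: [-0.4, -0.0, 0.5]
opening: 0.0001
```

```bash
cat > look.py <<'E'
import sys
from h import *
tag=sys.argv[1]
np.set_printoptions(precision=4,suppress=True)
ims={}
for n in("side","top"):
    ims[n]=viewer.get_image(n)["pixels"][:,:,::-1].copy(); cv2.imwrite(f"pics/raw_{n}_{tag}.png",ims[n])
b=[int(x) for x in sys.argv[2:10]]
f=float(sys.argv[10]) if len(sys.argv)>10 else 4
A=cv2.resize(ims["side"][b[1]:b[3],b[0]:b[2]],(390,390),interpolation=cv2.INTER_CUBIC)
B=cv2.resize(ims["top"][b[5]:b[7],b[4]:b[6]],(390,390),interpolation=cv2.INTER_CUBIC)
cv2.imwrite(f"pics/{tag}.png",np.hstack([A,B]))
st=readout.observe();print(st["time_s"],st["tool_pos"],st["ft_force"],st["opening"]);print(st["ee_rot"])
print("q",st["q"])
E
python3 look.py a1 210 90 310 190 310 120 410 220
```

```text
2.3 [ 0.5904 -0.2403  0.2228] [-0.8575 -0.3352 -0.3668] 0.0006391552805379808
[[-0.9893  0.1456 -0.0029]
 [ 0.1456  0.9893  0.0009]
 [ 0.003   0.0005 -1.    ]]
q [-0.5717  0.5612  1.0903 -0.0008  1.493  -1.9963]
```

View pics/a1.png

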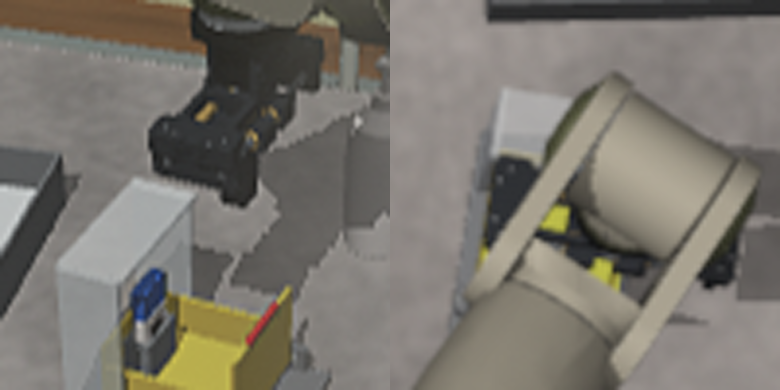

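Emit:
step_arm(rows=[{"tx": -3,"ty": 15,"tz": -30,"ax": 0,"ay": 0,"az": 0,"grip": 0},{"tx": 0,"ty": 0,"tz": -35,"ax": 0,"ay": 0,"az": 0,"grip": 0},{"tx": 0,"ty": 0,"tz": -30,"ax": 0,"ay": 0,"az": 0,"grip": 0},{"tx": 0,"ty": 0,"tz": -20,"ax": 0,"ay": 0,"az": 0,"grip": 0},{"tx": 0,"ty": 0,"tz": 0,"ax": 0,"ay": 0,"az": 0,"grip": 0}])

```text
time_s: 2.92
tool_pos: [0.5866, -0.2228, 0.1052]
ee_rot: [[-0.989, 0.145, -0.003], [0.145, 0.989, 0.002], [0.003, 0.001, -1.0]]
ft_force: [0.5, -0.4, 0.4]
opening: 0.0003
```

```bash
python3 look.py a2 210 90 310 190 310 120 410 220
```

```text
3.025 [ 0.5874 -0.2234  0.1071] [-0.9027 -0.0291 -0.6917] 0.0007454461037935984
[[-0.9894  0.1452  0.0003]
 [ 0.1452  0.9894 -0.0003]
 [-0.0003 -0.0003 -1.    ]]
q [-0.5515  0.6497  1.2798 -0.0001  1.2116 -1.9765]
```

View pics/a2.png

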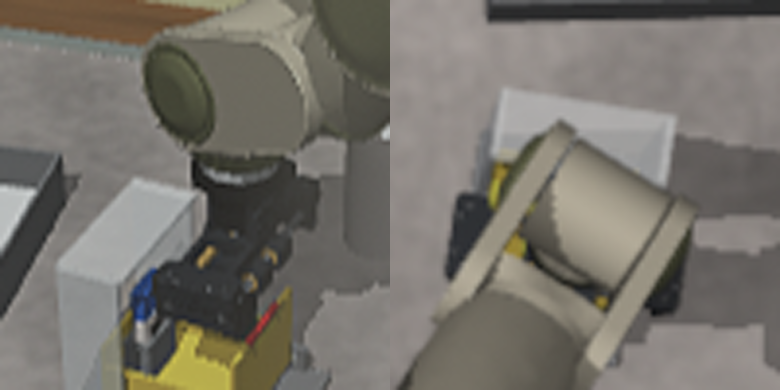

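Emit:
step_arm(rows=[{"tx": 0,"ty": 0,"tz": -14,"ax": 0,"ay": 0,"az": 0,"grip": 0},{"tx": -8,"ty": 1,"tz": 0,"ax": 0,"ay": 0,"az": 0,"grip": 0},{"tx": -8,"ty": 1,"tz": 0,"ax": 0,"ay": 0,"az": 0,"grip": 0}])

```text
time_s: 3.4
tool_pos: [0.5728, -0.2216, 0.0945]
ee_rot: [[-0.989, 0.145, 0.008], [0.145, 0.989, -0.003], [-0.008, -0.002, -1.0]]
ft_force: [9.3, 0.7, -2.3]
opening: 0.0004
```

Emit:
step_arm(rows=[{"tx": -8,"ty": 1,"tz": 0,"ax": 0,"ay": 0,"az": 0,"grip": 0},{"tx": -8,"ty": 1,"tz": 0,"ax": 0,"ay": 0,"az": 0,"grip": 0}])

```text
time_s: 3.65
tool_pos: [0.5592, -0.2202, 0.0961]
ee_rot: [[-0.989, 0.146, 0.019], [0.146, 0.989, -0.006], [-0.019, -0.004, -1.0]]
ft_force: [8.7, -0.8, -2.8]
opening: 0.0003
```

Emit:
step_arm(rows=[{"tx": -6,"ty": 1,"tz": -2,"ax": 0,"ay": 0,"az": 0,"grip": 0},{"tx": -6,"ty": 1,"tz": -2,"ax": 0,"ay": 0,"az": 0,"grip": 0}])

```text
time_s: 3.9
tool_pos: [0.5499, -0.2191, 0.0943]
ee_rot: [[-0.989, 0.147, 0.031], [0.146, 0.989, -0.011], [-0.032, -0.006, -0.999]]
ft_force: [8.5, 0.6, -1.3]
opening: 0.0004
```

Emit:
step_arm(rows=[{"tx": -8,"ty": 1,"tz": -2,"ax": 0,"ay": 0,"az": 0,"grip": 0},{"tx": -8,"ty": 1,"tz": -1,"ax": 0,"ay": 0,"az": 0,"grip": 0}])

```text
time_s: 4.15
tool_pos: [0.5448, -0.2198, 0.0967]
ee_rot: [[-0.987, 0.15, 0.066], [0.148, 0.989, -0.022], [-0.069, -0.012, -0.998]]
ft_force: [35.3, 0.8, -2.7]
opening: 0.0006
```

Emit:
step_arm(rows=[{"tx": -6,"ty": 1,"tz": -2,"ax": 0,"ay": 0,"az": 0,"grip": 0},{"tx": -6,"ty": 1,"tz": -1,"ax": 0,"ay": 0,"az": 0,"grip": 0}])

```text
time_s: 4.4
tool_pos: [0.543, -0.2205, 0.0994]
ee_rot: [[-0.983, 0.152, 0.099], [0.149, 0.988, -0.033], [-0.103, -0.018, -0.995]]
ft_force: [21.1, 0.5, -3.1]
opening: 0.0002
```

```bash
python3 look.py a3 210 90 310 190 310 120 410 220
```

```text
4.5 [ 0.5428 -0.2206  0.0997] [20.5216  0.0185 -0.411 ] 0.00043572059860048814
[[-0.9834  0.1521  0.0987]
 [ 0.1495  0.9882 -0.0335]
 [-0.1027 -0.0182 -0.9946]]
q [-0.5991  0.5638  1.4916  0.0336  0.9858 -2.0353]
```

View pics/a3.png

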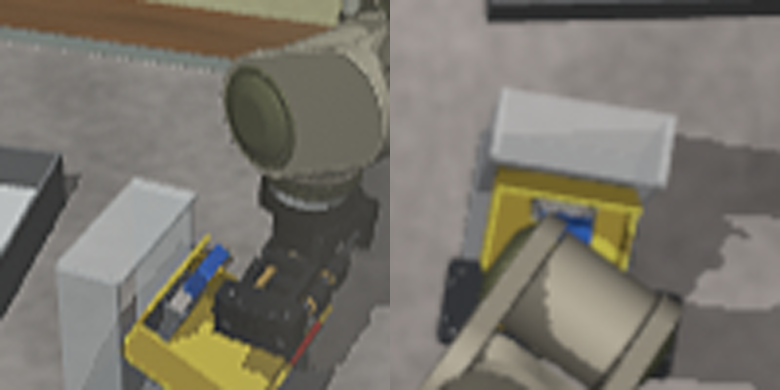

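Emit:
step_arm(rows=[{"tx": 3,"ty": 0,"tz": 12,"ax": 0,"ay": 0,"az": 0,"grip": 0},{"tx": 0,"ty": 0,"tz": 30,"ax": 0,"ay": 0,"az": 0,"grip": 0},{"tx": -4,"ty": 0,"tz": 40,"ax": 0,"ay": 0,"az": 0,"grip": 0},{"tx": -4,"ty": 0,"tz": 40,"ax": 0,"ay": 0,"az": 0,"grip": 60},{"tx": -4,"ty": 0,"tz": 40,"ax": 0,"ay": 0,"az": 0,"grip": 88},{"tx": -4,"ty": 0,"tz": 0,"ax": 0,"ay": 0,"az": 0,"grip": 88},{"tx": -60,"ty": 20,"tz": 20,"ax": 0,"ay": 0,"az": 0,"grip": 88}])

```text
time_s: 5.38
tool_pos: [0.4708, -0.2015, 0.2864]
ee_rot: [[-0.984, 0.152, 0.097], [0.15, 0.988, -0.034], [-0.101, -0.019, -0.995]]
ft_force: [0.3, -0.2, 0.8]
opening: 0.0385
```

```bash
python3 look.py a4 210 110 310 210 310 120 410 220
```

```text
5.475 [ 0.4678 -0.1996  0.29  ] [0.4996 0.9601 0.1527] 0.046471721324311176
[[-0.9831  0.153   0.1008]
 [ 0.15    0.988  -0.0366]
 [-0.1052 -0.0209 -0.9942]]
q [-0.6514  0.2413  1.4129  0.0325  1.3849 -2.0741]
```

View pics/a4.png

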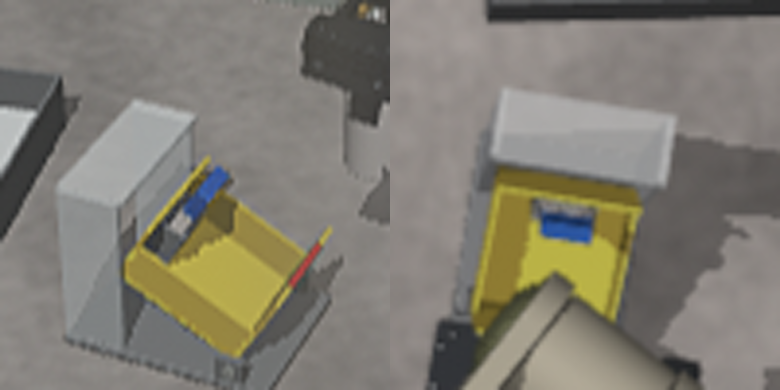

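```bash
python3 - <<'E'
from h import *
np.set_printoptions(precision=4,suppress=True)
for n,(x0,y0,x1,y1) in dict(side=(240,140,275,170),top=(343,165,370,190)).items():
    im=cv2.imread(f"pics/raw_{n}_a4.png");h=cv2.cvtColor(im,cv2.COLOR_BGR2HSV);m=cv2.inRange(h,(105,120,40),(130,255,255))
    z=np.zeros_like(m);z[y0:y1,x0:x1]=m[y0:y1,x0:x1]
    ys,xs=np.nonzero(z);print(n,"blue c",xs.mean(),ys.mean(),len(xs));r=cv2.minAreaRect(np.stack([xs,ys],1).astype(np.float32));print(cv2.boxPoints(r).tolist())
    cv2.imwrite(f"pics/zz_{n}.png",cv2.resize(im[y0-5:y1+5,x0-5:x1+5],None,fx=10,fy=10,interpolation=cv2.INTER_CUBIC))
    for L in(0,.05,.1):
        # cartridge pivoting about nose, front lower corner at pocket front x=99 -> nose centre ~ x107
        def cart(x,y,zz): # leaning toward -x by L
            return binp([107+x*np.cos(L)-zz*np.sin(L),y,4+zz*np.cos(L)+x*np.sin(L)],.5)
        print(L,"tail corners",[proj(n,cart(sx*7,sy*21,90)).round(1).tolist() for sx in(-1,1) for sy in(1,-1)],"blue ctr",proj(n,cart(0,0,75)), "blue lower edge back", [proj(n,cart(7,sy*21,60)).round(1).tolist() for sy in (1,-1)])
E
cd pics; python3 -c "
import cv2,numpy as np
a=cv2.imread('zz_side.png');b=cv2.imread('zz_top.png');h=400
cv2.imwrite('zz.png',np.hstack([cv2.resize(a,(390,390)),cv2.resize(b,(390,390))]))"
```

```text
side blue c 262.3157894736842 158.94736842105263 57
[[256.4390563964844, 162.95123291015625], [265.0244445800781, 152.21951293945312], [268.1951599121094, 154.756103515625], [259.6097717285156, 165.48782348632812]]
0 tail corners [[263.1, 160.8], [268.4, 153.9], [259.6, 158.1], [264.9, 151.4]] blue ctr [262.0151 158.8842] blue lower edge back [[255.6, 163.9], [261.0, 157.1]]
0.05 tail corners [[264.2, 161.7], [269.4, 154.9], [260.7, 158.9], [266.1, 152.1]] blue ctr [262.9354 159.5954] blue lower edge back [[256.4, 164.4], [261.7, 157.6]]
0.1 tail corners [[265.2, 162.7], [270.5, 155.8], [261.9, 159.8], [267.2, 153.0]] blue ctr [263.828  160.3399] blue lower edge back [[257.2, 164.9], [262.5, 158.1]]
top blue c 354.75 177.94444444444446 72
[[348.2161865234375, 179.70269775390625], [349.1351318359375, 174.18917846679688], [361.45947265625, 176.24322509765625], [360.54052734375, 181.75674438476562]]
0 tail corners [[348.0, 179.4], [361.1, 181.5], [348.8, 175.2], [361.9, 177.3]] blue ctr [354.7257 176.9346] blue lower edge back [[348.5, 172.5], [361.4, 174.5]]
0.05 tail corners [[347.7, 180.7], [360.8, 182.7], [348.5, 176.6], [361.7, 178.7]] blue ctr [354.5031 178.0299] blue lower edge back [[348.3, 173.4], [361.2, 175.4]]
0.1 tail corners [[347.5, 181.9], [360.5, 184.0], [348.3, 178.0], [361.4, 180.0]] blue ctr [354.2787 179.1028] blue lower edge back [[348.1, 174.3], [361.0, 176.3]]
```

View pics/zz.png

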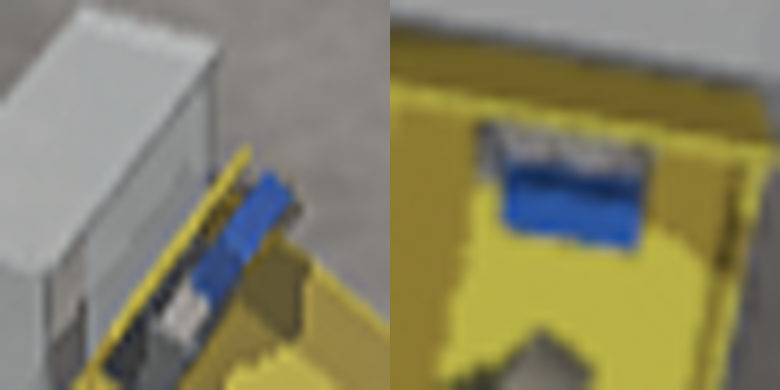

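```bash
cat >> h.py <<'E'
def toolR(yaw,t):
    z=Rz(yaw)@np.array([np.sin(t),0,-np.cos(t)]);y=Rz(yaw)@np.array([0,1,0]);return np.stack([np.cross(y,z),y,z],1)
def delta(P,R):
    st=readout.observe();dr=cv2.Rodrigues(R@st["ee_rot"].T)[0].ravel()
    print("at",st["tool_pos"].round(4),"d mm",((P-st["tool_pos"])*1000).round(1),"rot",dr.round(3),"F",st["ft_force"].round(1),"open",round(st["opening"],4))
def cart(x,y,zz,L=.025): return binp([107+x*np.cos(L)-zz*np.sin(L),y,4+zz*np.cos(L)+x*np.sin(L)],.5)
E
cat > g.py <<'E'
from h import *
R=toolR(DY,.525);G=cart(0,0,72)
print("grasp",G); delta(G-R[:,2]*.07,R); delta(G,R)
E
python3 g.py
```

```text
grasp [ 0.61804941 -0.22929994  0.13711219]
at [ 0.4678 -0.1996  0.29  ] d mm [115.5 -24.8 -92.3] rot [-0.041 -0.418  0.018] F [0.5 1.  0.2] open 0.0465
at [ 0.4678 -0.1996  0.29  ] d mm [ 150.3  -29.7 -152.9] rot [-0.041 -0.418  0.018] F [0.5 1.  0.2] open 0.0465
```

Emit:
step_arm(rows=[{"tx": 10,"ty": -5,"tz": 0,"ax": -0.01,"ay": -0.105,"az": 0.004,"grip": 88},{"tx": 10,"ty": -5,"tz": 0,"ax": -0.01,"ay": -0.105,"az": 0.004,"grip": 88},{"tx": 10,"ty": -5,"tz": 0,"ax": -0.01,"ay": -0.105,"az": 0.004,"grip": 88},{"tx": 10,"ty": -5,"tz": 0,"ax": -0.01,"ay": -0.105,"az": 0.004,"grip": 88},{"tx": 20,"ty": -2,"tz": -20,"ax": 0,"ay": 0,"az": 0,"grip": 88},{"tx": 20,"ty": -2,"tz": -20,"ax": 0,"ay": 0,"az": 0,"grip": 88},{"tx": 0,"ty": 0,"tz": 0,"ax": 0,"ay": 0,"az": 0,"grip": 88}])

```text
time_s: 6.35
tool_pos: [0.5463, -0.2235, 0.2442]
ee_rot: [[-0.852, 0.145, 0.503], [0.127, 0.989, -0.069], [-0.508, 0.005, -0.861]]
ft_force: [0.5, 1.1, -0.0]
opening: 0.0881
```

```bash
python3 g.py
```

```text
grasp [ 0.61804941 -0.22929994  0.13711219]
at [ 0.5463 -0.2235  0.2442] d mm [ 37.   -0.9 -46.5] rot [-0.004  0.008  0.005] F [ 0.5  1.1 -0. ] open 0.0881
at [ 0.5463 -0.2235  0.2442] d mm [  71.7   -5.8 -107.1] rot [-0.004  0.008  0.005] F [ 0.5  1.1 -0. ] open 0.0881
```

Emit:
step_arm(rows=[{"tx": 18,"ty": -1,"tz": -24,"ax": -0.004,"ay": 0.008,"az": 0.005,"grip": 88},{"tx": 18,"ty": -1,"tz": -22,"ax": 0,"ay": 0,"az": 0,"grip": 88},{"tx": 10,"ty": -1,"tz": -17,"ax": 0,"ay": 0,"az": 0,"grip": 88},{"tx": 0,"ty": 0,"tz": 0,"ax": 0,"ay": 0,"az": 0,"grip": 88}])

```text
time_s: 6.85
tool_pos: [0.5917, -0.2267, 0.1813]
ee_rot: [[-0.857, 0.14, 0.497], [0.121, 0.99, -0.071], [-0.502, -0.001, -0.865]]
ft_force: [-0.2, -0.6, -0.2]
opening: 0.0879
```

```bash
python3 g.py; python3 look.py a5 210 110 310 210 310 120 410 220
```

```text
grasp [ 0.61804941 -0.22929994  0.13711219]
at [ 0.5917 -0.2267  0.1813] d mm [-8.4  2.3 16.4] rot [0.001 0.    0.001] F [-0.2 -0.6 -0.2] open 0.0879
at [ 0.5917 -0.2267  0.1813] d mm [ 26.4  -2.6 -44.2] rot [0.001 0.    0.001] F [-0.2 -0.6 -0.2] open 0.0879
6.95 [ 0.5917 -0.227   0.1829] [ 0.7491 -0.2138 -0.2711] 0.08832804534168613
[[-0.8555  0.1406  0.4984]
 [ 0.1202  0.9901 -0.0729]
 [-0.5037 -0.0024 -0.8639]]
q [-0.6429  0.4361  1.5452  0.3724  0.7219 -2.2996]
```

View pics/a5.png

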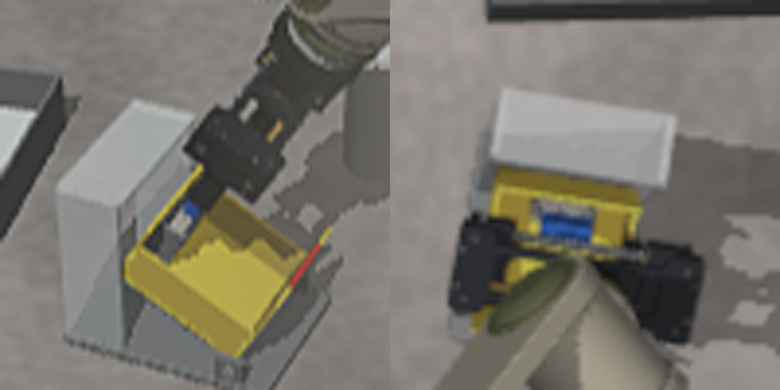

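Emit:
step_arm(rows=[{"tx": 10,"ty": -1,"tz": -17,"ax": 0,"ay": 0,"az": 0,"grip": 88},{"tx": 10,"ty": -1,"tz": -17,"ax": 0,"ay": 0,"az": 0,"grip": 88},{"tx": 6,"ty": 0,"tz": -10,"ax": 0,"ay": 0,"az": 0,"grip": 88},{"tx": 0,"ty": 0,"tz": 0,"ax": 0,"ay": 0,"az": 0,"grip": 88}])

```text
time_s: 7.45
tool_pos: [0.6191, -0.2294, 0.1368]
ee_rot: [[-0.855, 0.141, 0.499], [0.12, 0.99, -0.074], [-0.505, -0.003, -0.863]]
ft_force: [-0.2, -0.9, -0.1]
opening: 0.0881
```

```bash
python3 g.py; python3 look.py a6 210 110 310 210 310 120 410 220
```

```text
grasp [ 0.61804941 -0.22929994  0.13711219]
at [ 0.6191 -0.2294  0.1368] d mm [-35.8   4.9  60.9] rot [0.004 0.004 0.002] F [-0.2 -0.9 -0.1] open 0.0881
at [ 0.6191 -0.2294  0.1368] d mm [-1.1  0.1  0.3] rot [0.004 0.004 0.002] F [-0.2 -0.9 -0.1] open 0.0881
7.55 [ 0.6191 -0.2295  0.138 ] [-0.2577  0.4461  0.1383] 0.08791586332841853
[[-0.8542  0.1413  0.5003]
 [ 0.1199  0.99   -0.0747]
 [-0.5059 -0.0038 -0.8626]]
q [-0.6158  0.5317  1.5282  0.3934  0.6369 -2.3112]
```

View pics/a6.png

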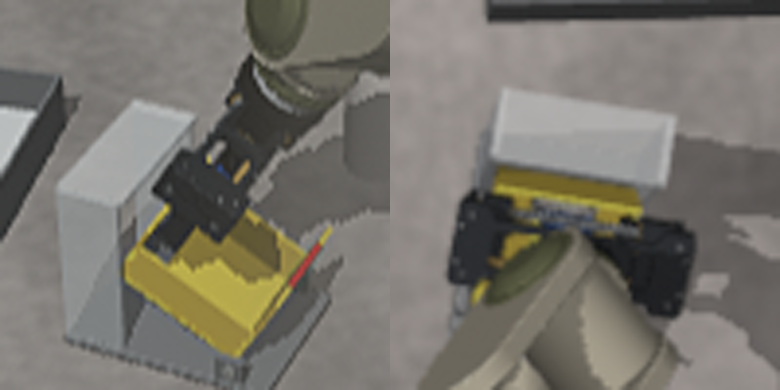

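Aligned, tips around the cartridge. Close.

Emit:
step_arm(rows=[{"tx": 0,"ty": 0,"tz": 0,"ax": 0,"ay": 0,"az": 0,"grip": 50},{"tx": 0,"ty": 0,"tz": 0,"ax": 0,"ay": 0,"az": 0,"grip": 30},{"tx": 0,"ty": 0,"tz": 0,"ax": 0,"ay": 0,"az": 0,"grip": 30},{"tx": 0,"ty": 0,"tz": 0,"ax": 0,"ay": 0,"az": 0,"grip": 30},{"tx": 0,"ty": 0,"tz": 0,"ax": 0,"ay": 0,"az": 0,"grip": 30},{"tx": 0,"ty": 0,"tz": 0,"ax": 0,"ay": 0,"az": 0,"grip": 30}])

```text
time_s: 8.3
tool_pos: [0.619, -0.2298, 0.1396]
ee_rot: [[-0.853, 0.142, 0.502], [0.119, 0.99, -0.076], [-0.508, -0.005, -0.862]]
ft_force: [0.4, -1.1, 0.1]
opening: 0.0417
```

Emit:
step_arm(rows=[{"tx": -5,"ty": 1,"tz": 9,"ax": 0,"ay": 0,"az": 0,"grip": 30},{"tx": -8,"ty": 1,"tz": 14,"ax": 0,"ay": 0,"az": 0,"grip": 30},{"tx": -10,"ty": 1.5,"tz": 17,"ax": 0,"ay": 0,"az": 0,"grip": 30},{"tx": -15,"ty": 2,"tz": 26,"ax": 0,"ay": 0,"az": 0,"grip": 30},{"tx": -15,"ty": 2,"tz": 26,"ax": 0,"ay": 0,"az": 0,"grip": 30},{"tx": -10,"ty": 2,"tz": 30,"ax": 0,"ay": 0,"az": 0,"grip": 30},{"tx": 0,"ty": 0,"tz": 0,"ax": 0,"ay": 0,"az": 0,"grip": 30}])

```text
time_s: 9.18
tool_pos: [0.5503, -0.219, 0.2711]
ee_rot: [[-0.852, 0.142, 0.504], [0.118, 0.99, -0.079], [-0.51, -0.008, -0.86]]
ft_force: [-0.3, 0.8, -0.8]
opening: 0.0419
```

```bash
python3 look.py a7 210 90 310 190 310 120 410 220
```

```text
9.275 [ 0.5503 -0.2187  0.2679] [ 0.3496  0.0551 -0.9111] 0.04191366096734839
[[-0.8543  0.1417  0.5001]
 [ 0.1198  0.9899 -0.0758]
 [-0.5058 -0.0048 -0.8626]]
q [-0.6812  0.2754  1.5238  0.3325  0.9018 -2.2601]
```

View pics/a7.png

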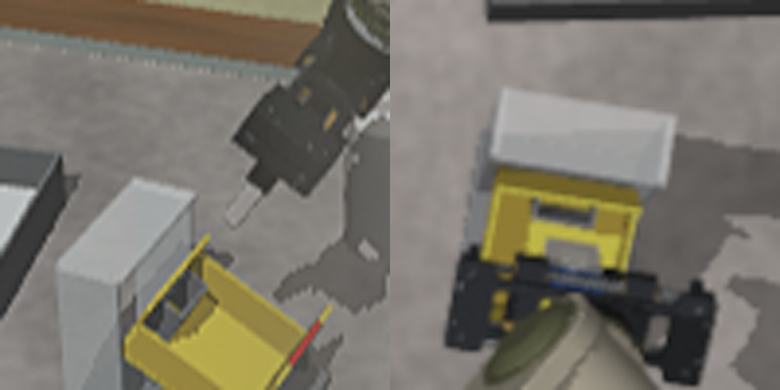

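```bash
cat > b.py <<'E'
import sys
from h import *
x,y,z=map(float,sys.argv[1:4]); off=float(sys.argv[4]) if len(sys.argv)>4 else 0
P=bay([x,y,z]);delta(P,toolR(RYAW,a33))
st=readout.observe();u=(st["tool_pos"]-bay([0,0,0]))*1000
ex=np.array([np.sin(a33),0,-np.cos(a33)]);ez=np.array([np.cos(a33),0,np.sin(a33)])
print("TCP in bay x,y,z mm",(u@ex).round(1),u[1].round(1),(u@ez).round(1),"q",st["q"].round(2), st["time_s"])
E
python3 b.py -117 0 12
```

```text
at [ 0.5503 -0.2187  0.2679] d mm [-19.  406.7 -37.2] rot [ 0.002 -0.046  0.142] F [ 0.3  0.1 -0.9] open 0.0419
TCP in bay x,y,z mm -137.9 -406.7 48.2 q [-0.68  0.28  1.52  0.33  0.9  -2.26] 9.275
```

Emit:
step_arm(rows=[{"tx": -5,"ty": 20,"tz": 5,"ax": 0,"ay": -0.005,"az": 0.018,"grip": 30},{"tx": -5,"ty": 45,"tz": 5,"ax": 0,"ay": -0.005,"az": 0.018,"grip": 30},{"tx": -5,"ty": 50,"tz": 5,"ax": 0,"ay": -0.005,"az": 0.018,"grip": 30},{"tx": -5,"ty": 50,"tz": 5,"ax": 0,"ay": -0.005,"az": 0.018,"grip": 30},{"tx": 0,"ty": 50,"tz": 0,"ax": 0,"ay": -0.005,"az": 0.018,"grip": 30},{"tx": 0,"ty": 50,"tz": 0,"ax": 0,"ay": -0.005,"az": 0.018,"grip": 30},{"tx": 0,"ty": 50,"tz": 0,"ax": 0,"ay": -0.005,"az": 0.018,"grip": 30},{"tx": 0,"ty": 40,"tz": 0,"ax": 0,"ay": -0.005,"az": 0.018,"grip": 30}])

```text
time_s: 10.28
tool_pos: [0.5227, 0.1523, 0.2809]
ee_rot: [[-0.848, -0.012, 0.53], [-0.007, 1.0, 0.01], [-0.53, 0.005, -0.848]]
ft_force: [1.4, -0.2, -1.2]
opening: 0.0416
```

```bash
python3 b.py -117 0 12
```

```text
at [0.5227 0.1523 0.2809] d mm [  8.6  35.7 -50.2] rot [-0.005 -0.017 -0.012] F [ 1.4 -0.2 -1.2] open 0.0416
TCP in bay x,y,z mm -163.8 -35.7 32.1 q [ 0.08  0.18  1.63 -0.05  0.78 -1.48] 10.275
```

Emit:
step_arm(rows=[{"tx": 3,"ty": 18,"tz": -12,"ax": -0.005,"ay": -0.017,"az": -0.012,"grip": 30},{"tx": 3,"ty": 14,"tz": -15,"ax": 0,"ay": 0,"az": 0,"grip": 30},{"tx": 3,"ty": 0,"tz": -15,"ax": 0,"ay": 0,"az": 0,"grip": 30},{"tx": 0,"ty": 0,"tz": 0,"ax": 0,"ay": 0,"az": 0,"grip": 30}])

```text
time_s: 10.78
tool_pos: [0.5266, 0.192, 0.2344]
ee_rot: [[-0.842, -0.011, 0.539], [-0.009, 1.0, 0.006], [-0.539, 0.0, -0.842]]
ft_force: [-0.0, -0.5, -0.1]
opening: 0.0418
```

```bash
python3 b.py -117 0 12; python3 look.py a8 180 180 280 280 175 125 275 225
```

```text
at [0.5266 0.192  0.2344] d mm [ 4.8 -4.  -3.8] rot [-0.    -0.007 -0.011] F [-0.  -0.5 -0.1] open 0.0418
TCP in bay x,y,z mm -122.8 4.0 10.0 q [ 0.18  0.26  1.67 -0.15  0.65 -1.32] 10.775
10.875 [0.5273 0.1917 0.2361] [ 0.6352 -0.3135 -1.2041] 0.041685579785631505
[[-0.8406 -0.0103  0.5415]
 [-0.0082  0.9999  0.0062]
 [-0.5416  0.0007 -0.8407]]
q [ 0.1746  0.2569  1.6713 -0.1454  0.6523 -1.3161]
```

View pics/a8.png

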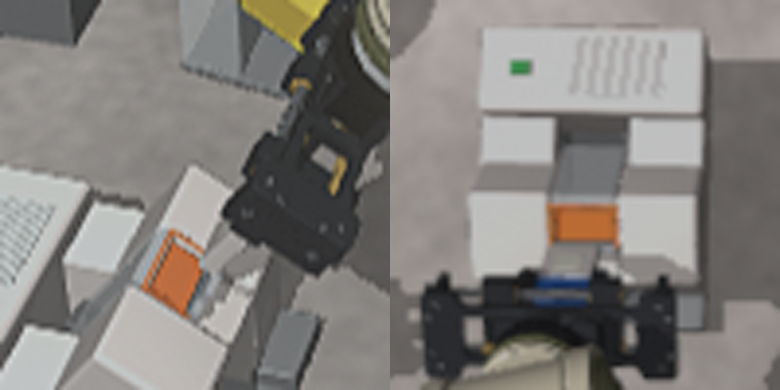

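Emit:
step_arm(rows=[{"tx": 4,"ty": -4,"tz": -4,"ax": 0,"ay": -0.007,"az": -0.011,"grip": 30},{"tx": 6,"ty": 0,"tz": -9,"ax": 0,"ay": 0,"az": 0,"grip": 30},{"tx": 4,"ty": 0,"tz": -6,"ax": 0,"ay": 0,"az": 0,"grip": 30},{"tx": 0,"ty": 0,"tz": 0,"ax": 0,"ay": 0,"az": 0,"grip": 30}])

```text
time_s: 11.38
tool_pos: [0.5424, 0.1869, 0.2168]
ee_rot: [[-0.836, 0.002, 0.549], [0.003, 1.0, -0.0], [-0.549, 0.001, -0.836]]
ft_force: [0.2, 0.6, -0.3]
opening: 0.0415
```

```bash
python3 b.py -97 0 12; python3 look.py a9 200 220 260 280 195 150 255 210;python3 - <<'E'
from h import *
st=readout.observe();p=st["tool_pos"];R=st["ee_rot"]
for n in("side","top"):
    for sx in(7,-7):
        print(n,[proj(n,p+R@np.array([sx,sy,72.])/ [1000]*1 if 0 else p+R@(np.array([sx,sy,72.])/1000)).round(1).tolist() for sy in(21,-21)])
E
```

```text
at [0.5424 0.1869 0.2168] d mm [-0.2  1.1 -2.9] rot [-0.001  0.005  0.002] F [ 0.2  0.6 -0.3] open 0.0415
TCP in bay x,y,z mm -99.3 -1.1 13.7 q [ 0.16  0.3   1.68 -0.16  0.6  -1.3 ] 11.375
11.475 [0.5423 0.187  0.2174] [-0.0678  0.3335 -0.7731] 0.041624397170417396
[[-0.8353  0.0021  0.5498]
 [ 0.0024  1.     -0.0002]
 [-0.5498  0.0012 -0.8353]]
q [ 0.1623  0.2991  1.677  -0.1594  0.5954 -1.3001]
side [[229.8, 252.5], [235.1, 241.3]]
side [[225.2, 249.5], [230.7, 238.3]]
top [[217.3, 186.8], [230.5, 187.0]]
top [[217.1, 182.7], [230.4, 183.0]]
```

View pics/a9.png

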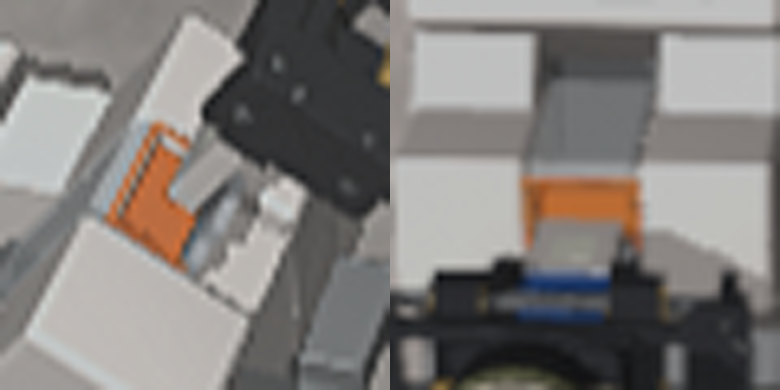

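Emit:
step_arm(rows=[{"tx": 4,"ty": 0.5,"tz": -10,"ax": 0,"ay": 0,"az": 0,"grip": 30},{"tx": 5,"ty": 0,"tz": -9,"ax": 0,"ay": 0,"az": 0,"grip": 30},{"tx": 5,"ty": 0,"tz": -8,"ax": 0,"ay": 0,"az": 0,"grip": 30}])

```text
time_s: 11.85
tool_pos: [0.5572, 0.1878, 0.1897]
ee_rot: [[-0.834, 0.002, 0.552], [0.002, 1.0, 0.0], [-0.552, 0.002, -0.834]]
ft_force: [-1.1, 0.8, 2.5]
opening: 0.0416
```

```bash
python3 b.py -31 0 10
```

```text
at [0.5572 0.1878 0.1897] d mm [ 19.3   0.2 -32.2] rot [-0.002  0.008  0.002] F [-1.1  0.8  2.5] open 0.0416
TCP in bay x,y,z mm -68.5 -0.2 11.4 q [ 0.16  0.36  1.68 -0.17  0.53 -1.29] 11.85
```

Emit:
step_arm(rows=[{"tx": 5,"ty": 0,"tz": -9,"ax": 0,"ay": 0.008,"az": 0,"grip": 30},{"tx": 5,"ty": 0,"tz": -8,"ax": 0,"ay": 0,"az": 0,"grip": 30},{"tx": 5,"ty": 0,"tz": -8,"ax": 0,"ay": 0,"az": 0,"grip": 30}])

```text
time_s: 12.22
tool_pos: [0.5725, 0.1877, 0.1618]
ee_rot: [[-0.841, 0.002, 0.542], [0.002, 1.0, -0.0], [-0.542, 0.001, -0.841]]
ft_force: [-1.6, -0.3, -0.8]
opening: 0.0416
```

```bash
python3 b.py -31 0 10;  python3 look.py a10 200 220 260 280 195 150 255 210
```

```text
at [0.5725 0.1877 0.1618] d mm [ 4.   0.3 -4.4] rot [-0.001 -0.003  0.002] F [-1.6 -0.3 -0.8] open 0.0416
TCP in bay x,y,z mm -36.8 -0.3 9.0 q [ 0.15  0.42  1.68 -0.18  0.49 -1.28] 12.225
12.325 [0.5723 0.1875 0.1611] [-1.9769 -0.2763 -3.7089] 0.04159962785466906
[[-0.8415  0.0021  0.5403]
 [ 0.0022  1.     -0.0004]
 [-0.5403  0.0008 -0.8415]]
q [ 0.1525  0.4197  1.6763 -0.1774  0.4866 -1.2828]
```

View pics/a10.png

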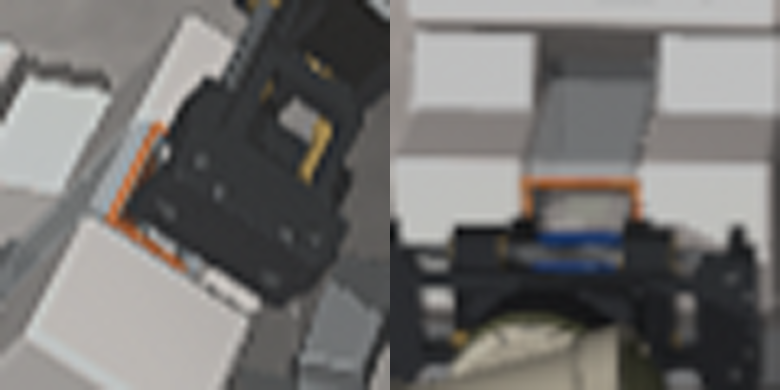

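Emit:
step_arm(rows=[{"tx": 3,"ty": 0,"tz": -4,"ax": 0,"ay": 0,"az": 0,"grip": 30},{"tx": -1,"ty": 0,"tz": -1,"ax": 0,"ay": 0,"az": 0,"grip": 30},{"tx": 0,"ty": 0,"tz": 0,"ax": 0,"ay": 0,"az": 0,"grip": 30}])

```text
time_s: 12.7
tool_pos: [0.5743, 0.1876, 0.156]
ee_rot: [[-0.841, 0.002, 0.54], [0.002, 1.0, -0.0], [-0.54, 0.001, -0.841]]
ft_force: [-1.2, -0.1, -2.1]
opening: 0.0415
```

```bash
python3 b.py -31 0 8
```

```text
at [0.5743 0.1876 0.156 ] d mm [0.6 0.4 0.4] rot [-0.001 -0.005  0.002] F [-1.2 -0.1 -2.1] open 0.0415
TCP in bay x,y,z mm -31.0 -0.4 7.3 q [ 0.15  0.43  1.68 -0.18  0.48 -1.28] 12.7
```

Nose about 41 mm in, resting nearly on the floor. Release.

Emit:
step_arm(rows=[{"tx": 0,"ty": 0,"tz": 0,"ax": 0,"ay": 0,"az": 0,"grip": 48},{"tx": 0,"ty": 0,"tz": 0,"ax": 0,"ay": 0,"az": 0,"grip": 56},{"tx": 0,"ty": 0,"tz": 0,"ax": 0,"ay": 0,"az": 0,"grip": 62},{"tx": 0,"ty": 0,"tz": 0,"ax": 0,"ay": 0,"az": 0,"grip": 62}])

```text
time_s: 13.2
tool_pos: [0.5756, 0.1878, 0.158]
ee_rot: [[-0.838, 0.002, 0.545], [0.002, 1.0, 0.0], [-0.545, 0.002, -0.838]]
ft_force: [-0.4, 1.2, 0.4]
opening: 0.0619
```

```bash
python3 b.py -31 0 8;python3 look.py a11 200 220 260 280 195 150 255 210
```

```text
at [0.5756 0.1878 0.158 ] d mm [-0.8  0.2 -1.6] rot [-0.002  0.     0.002] F [-0.4  1.2  0.4] open 0.0619
TCP in bay x,y,z mm -31.9 -0.2 9.6 q [ 0.15  0.43  1.68 -0.18  0.47 -1.28] 13.2
13.3 [0.5756 0.1878 0.1579] [-0.4508  0.0264  0.0203] 0.06178784722556331
[[-0.8386  0.0018  0.5447]
 [ 0.0023  1.      0.0004]
 [-0.5447  0.0016 -0.8386]]
q [ 0.1519  0.4285  1.6755 -0.1809  0.4734 -1.2795]
```

View pics/a11.png

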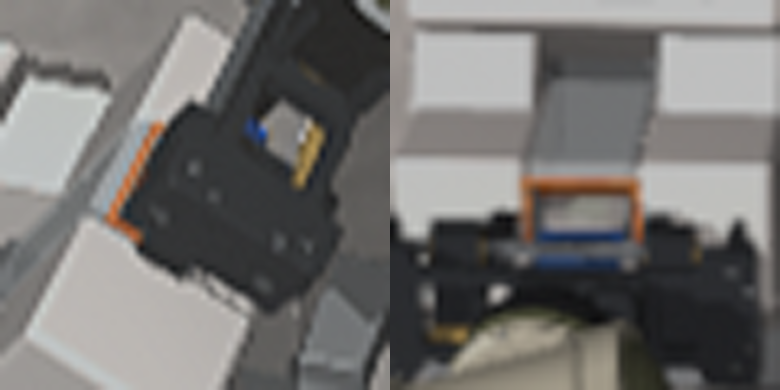

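Emit:
step_arm(rows=[{"tx": -6,"ty": 0,"tz": 9,"ax": 0,"ay": 0,"az": 0,"grip": 62},{"tx": -9,"ty": 0,"tz": 14,"ax": 0,"ay": 0,"az": 0,"grip": 62},{"tx": -11,"ty": 0,"tz": 17,"ax": 0,"ay": 0,"az": 0,"grip": 62},{"tx": -11,"ty": 0,"tz": 17,"ax": 0,"ay": 0,"az": 0,"grip": 62},{"tx": 0,"ty": 0,"tz": 0,"ax": 0,"ay": 0,"az": 0,"grip": 40},{"tx": 0,"ty": 0,"tz": 0,"ax": 0,"ay": 0,"az": 0,"grip": 0},{"tx": 0,"ty": 0,"tz": 0,"ax": 0,"ay": 0,"az": 0,"grip": 0},{"tx": 0,"ty": 0,"tz": 0,"ax": 0,"ay": 0,"az": 0,"grip": 0}])

```text
time_s: 14.3
tool_pos: [0.5356, 0.1878, 0.2191]
ee_rot: [[-0.838, 0.001, 0.546], [0.002, 1.0, 0.001], [-0.546, 0.002, -0.838]]
ft_force: [-0.1, -0.5, -0.5]
opening: 0.0241
```

```bash
python3 b.py -75 0 9;python3 look.py a12 200 220 260 280 195 150 255 210
```

```text
at [0.5356 0.1878 0.2191] d mm [ 16.1   0.2 -25.3] rot [-0.002  0.001  0.001] F [-0.1 -0.5 -0.5] open 0.0241
TCP in bay x,y,z mm -105.0 -0.2 9.3 q [ 0.17  0.29  1.69 -0.16  0.6  -1.3 ] 14.3
14.4 [0.5356 0.1878 0.2192] [-0.0807  0.4736  0.514 ] 0.01594893009300531
[[-0.8378  0.0014  0.5459]
 [ 0.0023  1.      0.0009]
 [-0.5459  0.002  -0.8378]]
q [ 0.1657  0.2879  1.6857 -0.1579  0.6025 -1.2989]
```

View pics/a12.png

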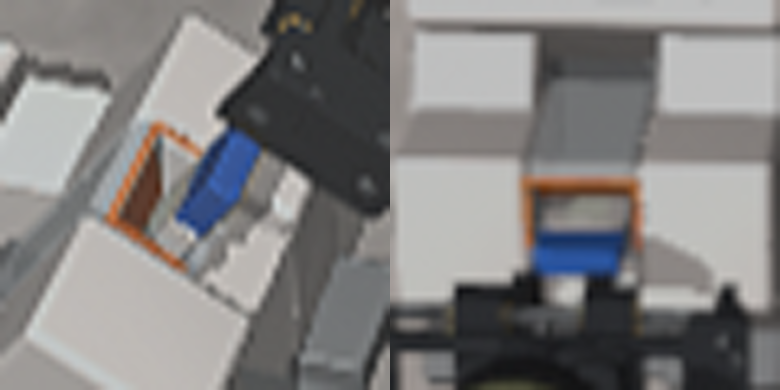

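Emit:
step_arm(rows=[{"tx": 6,"ty": 0,"tz": 4,"ax": 0,"ay": 0,"az": 0,"grip": 0},{"tx": 6,"ty": 0,"tz": -9,"ax": 0,"ay": 0,"az": 0,"grip": 0},{"tx": 6,"ty": 0,"tz": -9,"ax": 0,"ay": 0,"az": 0,"grip": 0},{"tx": 0,"ty": 0,"tz": 0,"ax": 0,"ay": 0,"az": 0,"grip": 0}])

```text
time_s: 14.9
tool_pos: [0.5552, 0.1877, 0.2034]
ee_rot: [[-0.838, 0.002, 0.545], [0.002, 1.0, 0.001], [-0.545, 0.002, -0.838]]
ft_force: [0.5, -0.3, -0.6]
opening: 0.0009
```

```bash
python3 b.py 14 0 16;python3 look.py a13 200 220 260 280 195 150 255 210
```

```text
at [0.5552 0.1877 0.2034] d mm [ 50.9   0.3 -80.4] rot [-0.002  0.     0.002] F [ 0.5 -0.3 -0.6] open 0.0009
TCP in bay x,y,z mm -81.2 -0.3 17.2 q [ 0.16  0.34  1.66 -0.16  0.58 -1.3 ] 14.9
15.0 [0.555  0.1878 0.2043] [-0.6795  0.7128  0.2773] 0.0005568451287715851
[[-0.8379  0.0015  0.5459]
 [ 0.0023  1.      0.0009]
 [-0.5459  0.002  -0.8379]]
q [ 0.1586  0.3354  1.6637 -0.1573  0.5763 -1.3031]
```

View pics/a13.png

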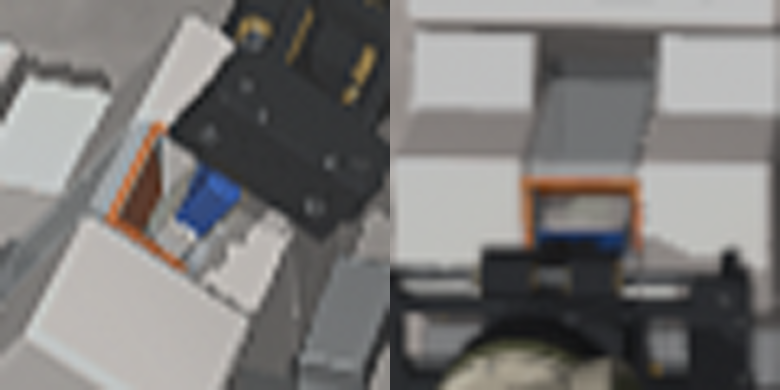

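Emit:
step_arm(rows=[{"tx": 4.5,"ty": 0,"tz": -9,"ax": 0,"ay": 0,"az": 0,"grip": 0},{"tx": 5,"ty": 0,"tz": -9,"ax": 0,"ay": 0,"az": 0,"grip": 0},{"tx": 5,"ty": 0,"tz": -8,"ax": 0,"ay": 0,"az": 0,"grip": 0}])

```text
time_s: 15.38
tool_pos: [0.5706, 0.188, 0.1778]
ee_rot: [[-0.836, 0.001, 0.548], [0.002, 1.0, 0.001], [-0.548, 0.002, -0.836]]
ft_force: [-0.2, -0.1, 1.6]
opening: 0.0002
```

```bash
python3 b.py 14 0 16;python3 look.py a14 200 220 260 280 195 150 255 210
```

```text
at [0.5706 0.188  0.1778] d mm [ 35.5  -0.  -54.8] rot [-0.002  0.004  0.001] F [-0.2 -0.1  1.6] open 0.0002
TCP in bay x,y,z mm -51.3 0.0 16.1 q [ 0.15  0.39  1.67 -0.17  0.52 -1.29] 15.375
15.475 [0.5703 0.1878 0.1771] [ 0.1422 -0.1632  0.6053] 0.0005103365767754765
[[-0.8376  0.0014  0.5463]
 [ 0.0024  1.      0.001 ]
 [-0.5463  0.0022 -0.8376]]
q [ 0.1535  0.3936  1.6654 -0.168   0.516  -1.2931]
```

View pics/a14.png

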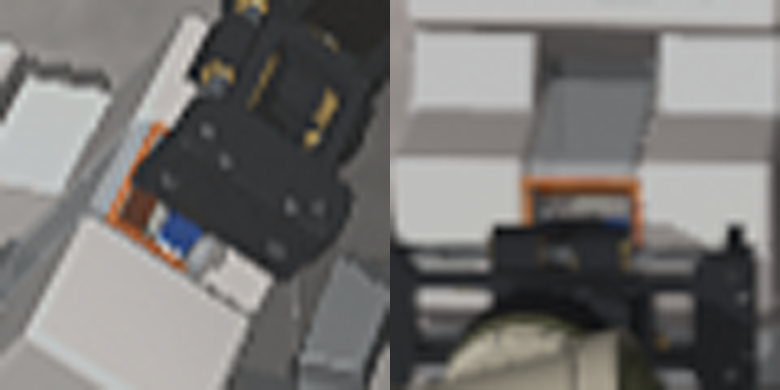

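Run:
```python
from h import *
st=readout.observe();p=st["tool_pos"];R=st["ee_rot"]
im=cv2.imread("pics/raw_top_a14.png");si=cv2.imread("pics/raw_side_a14.png")
o=[]
for n,im,(x0,y0) in(("top",im,(195,150)),("side",si,(200,220))):
    big=cv2.resize(im[y0:y0+60,x0:x0+60],(390,390),interpolation=cv2.INTER_CUBIC)
    for z,col,hx,hy in((.019,(0,255,0),.013,.0175),(-.045,(255,0,255),.0375,.0935),(-.02,(0,255,255),.013,.0175)):
        pts=[(proj(n,p+R@np.array([sx*hx,sy*hy,z]))-[x0,y0]+.5)*6.5 for sx,sy in((1,1),(1,-1),(-1,-1),(-1,1))]
        cv2.polylines(big,[np.array(pts).astype(int)],True,col,1)
    o.append(big)
cv2.imwrite("pics/ov.png",np.hstack(o))
```

```text
(no output)
```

View pics/ov.png

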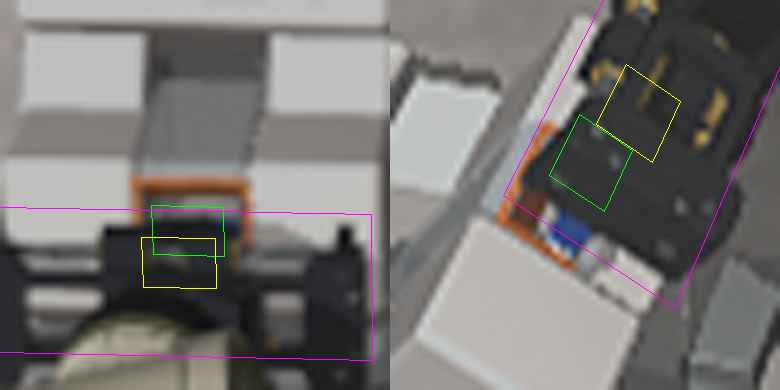

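Emit:
step_arm(rows=[{"tx": 5,"ty": 0,"tz": -8,"ax": 0,"ay": 0,"az": 0,"grip": 0},{"tx": 5,"ty": 0,"tz": -8,"ax": 0,"ay": 0,"az": 0,"grip": 0},{"tx": 5,"ty": 0,"tz": -8,"ax": 0,"ay": 0,"az": 0,"grip": 0}])

```text
time_s: 15.85
tool_pos: [0.5865, 0.1879, 0.1524]
ee_rot: [[-0.837, 0.001, 0.548], [0.002, 1.0, 0.001], [-0.548, 0.002, -0.837]]
ft_force: [-0.6, -0.1, 1.9]
opening: 0.0006
```

```bash
python3 b.py 14 0 16
```

```text
at [0.5865 0.1879 0.1524] d mm [ 19.6   0.1 -29.5] rot [-0.002  0.004  0.001] F [-0.6 -0.1  1.9] open 0.0006
TCP in bay x,y,z mm -21.4 -0.1 15.6 q [ 0.15  0.45  1.66 -0.18  0.47 -1.28] 15.85
```

Emit:
step_arm(rows=[{"tx": 5,"ty": 0,"tz": -8,"ax": 0,"ay": 0,"az": 0,"grip": 0},{"tx": 5,"ty": 0,"tz": -7,"ax": 0,"ay": 0,"az": 0,"grip": 0}])

```text
time_s: 16.1
tool_pos: [0.5962, 0.1879, 0.1356]
ee_rot: [[-0.838, 0.001, 0.545], [0.002, 1.0, 0.001], [-0.545, 0.002, -0.838]]
ft_force: [-2.9, -0.7, 1.0]
opening: 0.0005
```

Emit:
step_arm(rows=[{"tx": 4,"ty": 0,"tz": -6,"ax": 0,"ay": 0,"az": 0,"grip": 0},{"tx": 4,"ty": 0,"tz": -6,"ax": 0,"ay": 0,"az": 0,"grip": 0}])

```text
time_s: 16.35
tool_pos: [0.6042, 0.1879, 0.1219]
ee_rot: [[-0.839, 0.001, 0.544], [0.002, 1.0, 0.001], [-0.544, 0.002, -0.839]]
ft_force: [-2.1, -0.4, -0.3]
opening: 0.0001
```

```bash
python3 b.py 16 0 16;python3 look.py a15 200 220 260 280 195 150 255 210
```

```text
at [0.6042 0.1879 0.1219] d mm [ 2.9  0.1 -0.6] rot [-0.002 -0.001  0.001] F [-2.1 -0.4 -0.3] open 0.0001
TCP in bay x,y,z mm 13.9 -0.1 13.8 q [ 0.14  0.52  1.64 -0.19  0.42 -1.27] 16.35
16.45 [0.6041 0.1878 0.1214] [-0.4828  0.0903 -2.725 ] 0.0004952383045158786
[[-0.8399  0.0015  0.5427]
 [ 0.0021  1.      0.0005]
 [-0.5427  0.0016 -0.8399]]
q [ 0.143   0.5193  1.6423 -0.1907  0.4177 -1.2737]
```

View pics/a15.png

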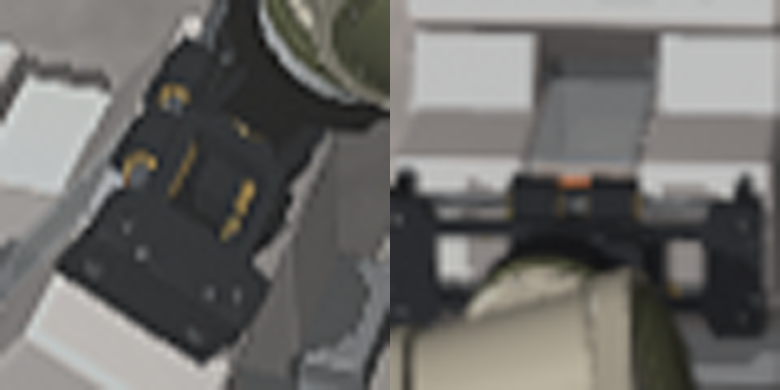

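Emit:
step_arm(rows=[{"tx": 4,"ty": 0,"tz": -3,"ax": 0,"ay": 0,"az": 0,"grip": 0},{"tx": 0,"ty": 0,"tz": 0,"ax": 0,"ay": 0,"az": 0,"grip": 0}])

```text
time_s: 16.7
tool_pos: [0.6083, 0.1878, 0.1181]
ee_rot: [[-0.84, 0.002, 0.543], [0.002, 1.0, 0.0], [-0.543, 0.002, -0.84]]
ft_force: [-1.8, 0.7, -2.9]
opening: 0.0005
```

```bash
python3 b.py 18 0 16
```

```text
at [0.6083 0.1878 0.1181] d mm [-0.1  0.2  1.5] rot [-0.002 -0.003  0.002] F [-1.8  0.7 -2.9] open 0.0005
TCP in bay x,y,z mm 19.3 -0.2 15.2 q [ 0.14  0.53  1.63 -0.19  0.42 -1.28] 16.7
```

Tips ~38 mm in. Withdraw along the axis.

Emit:
step_arm(rows=[{"tx": -5,"ty": 0,"tz": 8,"ax": 0,"ay": 0,"az": 0,"grip": 0},{"tx": -8,"ty": 0,"tz": 12.5,"ax": 0,"ay": 0,"az": 0,"grip": 0},{"tx": -9,"ty": 0,"tz": 14,"ax": 0,"ay": 0,"az": 0,"grip": 0},{"tx": -11,"ty": 0,"tz": 17,"ax": 0,"ay": 0,"az": 0,"grip": 0},{"tx": -14,"ty": 0,"tz": 22,"ax": 0,"ay": 0,"az": 0,"grip": 0},{"tx": -20,"ty": 0,"tz": 31,"ax": 0,"ay": 0,"az": 0,"grip": 0},{"tx": -25,"ty": 0,"tz": 30,"ax": 0,"ay": 0,"az": 0,"grip": 0},{"tx": -40,"ty": 0,"tz": 20,"ax": 0,"ay": 0,"az": 0,"grip": 0}])

```text
time_s: 17.7
tool_pos: [0.4727, 0.1879, 0.2873]
ee_rot: [[-0.831, 0.001, 0.557], [0.004, 1.0, 0.003], [-0.557, 0.005, -0.831]]
ft_force: [-0.0, 0.8, 0.4]
opening: 0.0003
```

Emit:
step_arm(rows=[{"tx": -40,"ty": 0,"tz": 20,"ax": 0,"ay": 0,"az": 0,"grip": 0},{"tx": -30,"ty": 0,"tz": 10,"ax": 0,"ay": 0,"az": 0,"grip": 0},{"tx": 0,"ty": 0,"tz": 0,"ax": 0,"ay": 0,"az": 0,"grip": 0},{"tx": 0,"ty": 0,"tz": 0,"ax": 0,"ay": 0,"az": 0,"grip": 0}])

```text
time_s: 18.2
tool_pos: [0.3988, 0.1881, 0.3265]
ee_rot: [[-0.82, -0.001, 0.572], [0.004, 1.0, 0.008], [-0.572, 0.009, -0.82]]
ft_force: [-0.7, 0.1, -0.0]
opening: 0.0
```

```bash
python3 look.py a16 200 220 260 280 195 150 255 210; cp pics/raw_side_a16.png pics/full16.png
```

```text
18.3 [0.399  0.188  0.3258] [ 0.0679 -0.166   0.5143] 0.0002919017774661738
[[-0.821  -0.0006  0.571 ]
 [ 0.0045  1.      0.0076]
 [-0.5709  0.0089 -0.8209]]
q [ 0.2397 -0.0548  1.7653 -0.1725  0.8428 -1.253 ]
```

View pics/a16.png

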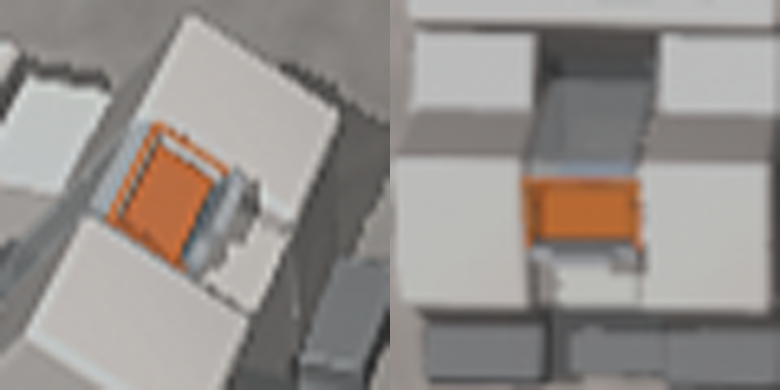

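View pics/full16.png

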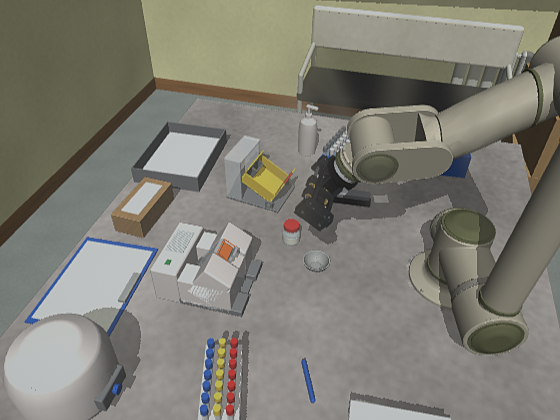

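View pics/raw_top_a16.png

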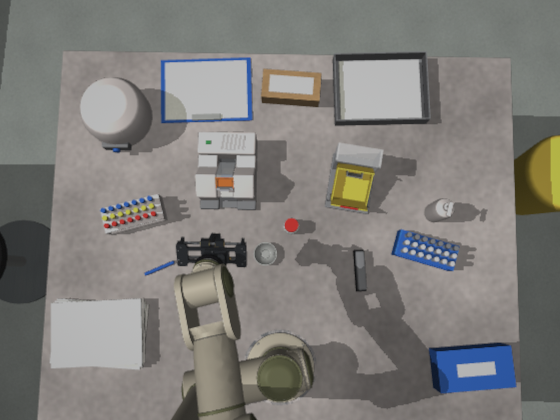

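Run:
```python
from h import *
for n,(x0,y0,x1,y1) in dict(side=(205,225,250,275),top=(205,165,245,205)).items():
    for f in(f"pics/{n}0.png",f"pics/raw_{n}_a16.png"):
        im=cv2.imread(f);h=cv2.cvtColor(im,cv2.COLOR_BGR2HSV);m=cv2.inRange(h,(5,150,120),(15,255,255))[y0:y1,x0:x1];ys,xs=np.nonzero(m);print(n,len(xs),xs.mean()+x0,ys.mean()+y0)
    d=cv2.absdiff(cv2.imread(f"pics/{n}0.png"),cv2.imread(f"pics/raw_{n}_a16.png"))[y0:y1,x0:x1].max(2);print("max diff",d.max(),(d>25).sum())
from rig import job
print(job.job_done())
```

```text
side 156 224.72435897435898 250.6025641025641
side 156 224.72435897435898 250.6025641025641
max diff 5 0
top 138 224.0 181.56521739130434
top 138 224.0 181.56521739130434
max diff 18 0
the job is handed in; nothing more can be done
None
```

The cartridge is inside the reader with the flap shut behind it, and the job is handed in after about 18 s of the 64 s allowed.

**What I did:** I hooked the bin's front wall with shut fingers and pulled it to its stop, where the force rose to 35 N at most. I gripped the cartridge over its width (41.7 mm measured), drew it out of the pocket and set it about 41 mm into the chute. I then let go and pushed it in with shut fingers until the fingertips were about 38 mm past the flap line, and backed the tool away.

**Last checks:**
- **Flap and mouth:** these match the starting pictures in both views. The orange areas have the same pixel count and position, and no pixel there changed noticeably.
- **Cartridge:** nothing of it shows outside the reader. I could not see it inside the chute. That it is fully in rests on the fingertip depth and the shut flap.
- **Bystanders:** in the last full pictures they look where they were; I judged this by eye only. The bin stays tipped.
- **Tool:** it was well clear of everything, with only sensor noise on the force reading (about 0.5 N).

No check failed. The two cameras disagreed by up to about 5 mm on a few points. I used positions that agreed to within about a pixel with the orange mouth and red strip in both views.

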